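# Lock the depth screw of the setting press with its jam nut

## Robot

A 7-joint arm with a two-finger parallel gripper is mounted at the origin on the work surface. World frame = base frame: x ahead of the robot, y to its left, z up, the work surface at z = 0. Lengths are in m, angles in rad, forces in N, time in s.
With the tool pointing down it reaches from about 0.425 to 0.875 m from the base axis. Payload 4.7 kg.
Tool frame: the origin (TCP) lies midway between the tips of the shut fingers; the grasp point (between the pads) lies 19 mm behind it (env.grip_depth is the distance from the TCP to the grasp point, in m); z points along the fingers, y is the direction in which the jaws open and shut (so a half turn about z gives the same grasp; the last joint's range is limited). The gripper opens to 85 mm and grips with 20 to 120 N. Pads are 22 mm wide; open, the fingers measure 114 mm over their backs; the gripper's body (76 mm by 85 mm) begins 54 mm behind the grasp point. The pads swing forward as they close: fully open they stand 13 mm farther back than shut.
Start: joints at [1.2, 0.321, -0.07, 1.45, 0.023, 1.371, -0.057], TCP at [0.244, -0.602, 0.231] pointing down, gripper open.
Joint ranges: [-2.86, 2.86], [-0.3, 2.09], [-1.38, 1.24], [0.06, 2.45], [-1.56, 4.7], [0.09, 2.05], [-2.69, 2.69]. Speed limits (rad/s): [2.57, 2.57, 3.14, 3.14, 3.14, 3.14, 3.14].

## Interface

Orientations are given as a rotation vector (axis times angle).
In Python, from bench import env, capture, camera_model, order gives the robot as it stands.
- The arm moves only by the tool send_rows, never from a script. Its arguments are lists of equal length, an entry for each row: "jaw": the finger opening in mm, from 0 to 85.4; "dp": the shift along the world's x, y, z as a fraction of full scale, a list of three; "turn": the turn about the world's z as a fraction of full scale. In form: {"jaw": [jaw, ...], "dp": [[x, y, z], ...], "turn": [turn, ...]}. A call has 1 to 12 rows; each row is the pose to reach, as a shift and turn from the pose commanded when the call began, turning the shorter way round; what a row does not reach only later rows make up. Full scale, the value 1, is 10 cm for a shift and 180 degrees for a turn. A row lasts 1/10 s, in which the tool goes at most 50 mm and 8.59 degrees, less where a joint would pass 70% of its speed; a pose out of reach is approached as far as the arm can. A call with a number of a shift or a turn outside -1 to 1 is refused whole. A call with a gripper value outside its range is refused whole. The fingers move at their own pace and stop on an object; "newtons" is the grip in N (left out, the last holds). Time passes only in rows, so rows that repeat a pose let the fingers close. It gives the time, the measured TCP pose, the force and the opening at its end, in the units of the state.
- env.observe(): the state, without advancing time (a new reading comes with each control period).
- capture(name): name is "scene" or "top" or "wrist"; returns the picture (480x640x3 uint8, blue, green, red); there is no depth.
- camera_model(name): a dict with "vertical_fov" (degrees; the focal length in pixels is half the picture's height over the tangent of half this angle, whatever the lens; pixels are square), "cx", "cy" (the principal point, pixels), "R" (3x3) and "t" (3): a world point X has camera coordinates R X + t; the wrist camera has in their place "mount" (4x4, takes a point from camera to tool coordinates, whose origin is the TCP and whose axes are the flange's). Camera axes: x right, y down, z forward; pixel columns grow to the right and rows downward; lengths in m; the calibration is good to about 2 mm. The wrist camera is an equidistant fisheye: a pixel r from the principal point sees the ray r / f radians off the axis. A picture is of the moment at which its call begins: read the wrist's pose just before it. camera_model takes no time and is no camera call.
- order.close_job(): hands the job in, once; it reports no verdict.
The state is a dict: "t": time; "qpos": joint angles; "qvel": joint speeds; "joint_torque": joint torques, N m; "tool_pos": TCP position; "ee_rot": TCP orientation; "force": force on the tool from outside, world axes, zero at the start; "ft_torque": the same for the moment, N m; "finger_gap": opening from 0.0 (shut) to 1.0 (fully open).
Only numpy, scipy, OpenCV 4.12 (cv2) and the standard library are available. Lean on these libraries where they do the work, as an engineer would, in place of code of your own. Each camera call takes 0.05 s, during which the arm holds its last target.

## Task

Lock the depth setting of the small green press: put the holding wrench from its rack flat over the brass tang of the depth screw, down on the shoulder, with its handle on the rest beside the red stop pin so that the screw cannot turn along, then swing the locknut's lever clockwise (seen from above) until it stops tight. The depth screw must keep its setting; leave the wrench on the tang, and leave the paint tin and the two bottles where they stand.

Things in the scene. Friction and masses are not known exactly. Their poses are not given: they have to be found in the camera images.
- press: Small green C-frame bench press, fixed, base 160 x 130 mm, flat head (145 x 100 mm) with its top 125 mm high. Origin: centre of the base's underside; z up. The depth screw stands upright on the z axis. A ball-ended arm sticks out of its +x side (to 150 mm), the wrench rest out of its +y side, the locknut's lever to its -y side.
- shoulder (a point): On the screw's axis, at the top of its round shoulder (52 mm wide), 157 mm above the table; axes as the press. The brass tang rises 22 mm from it: 20 mm thick along press x (flats face +-x at screw 0), 26 mm along press y, flats chamfered in the top 4 mm. Here the wrench is to lie, jaws round the tang, handle along press +y.
- pin_foot (a point): Foot of the red stop pin (12 mm wide, 30 mm tall) on the dark wrench rest; in the press frame at x 21.5, y 110, z 157 mm, axes as the press. The rest's top is level with the shoulder, at press y 98 to 122 and x -28 to 34 mm. A handle lying along press +y through the axis has 4.5 mm of play to the pin, on the pin's -x side. A 45 mm wide bar (top 125 mm high) joins rest and head.
- depth_screw (a joint): Turn of the depth screw in rad, clockwise from above positive; starts near 0. It turns easily (0.06 N m) and, unless held, is dragged round by the nut. Held by the wrench with its handle against the pin it yields some 0.2 rad of slack, a little more if the nut is pushed hard on its stop. Its setting is lost beyond 0.4 rad either way.
- locknut (a joint): Turn of the locknut relative to the screw in rad, clockwise from above positive; starts loose at 0 to 0.2, hard stop (tight) at 1.10; takes 0.45 N m all the way, stays where left. Its lever, a 14 mm bar 21 mm below the shoulder point, points from the axis at -58 deg (from press x towards y) less its turn and the screw's. A red mark on the head shows the tight direction.
- peg_top (a point): Centre of the top of the red upright peg at the end of the locknut's lever: 16 mm diameter, 46 mm tall, 80 mm from the screw's axis, its top 25 mm above the shoulder point.
- wrench: Loose flat steel open-ended wrench, blue grip, 191 x 45 x 10 mm, 0.36 kg. Origin: middle of the jaws, mid-thickness; x along the handle away from the jaws, y the face normal, z the width. Handle x 27 to 172 mm, 22 mm wide; head x -18 to 30 mm, 45 wide; slot 23 wide, open to -x, bottom at x 15. Balance x 73. Faces alike. Starts on edge in the rack (z up); ends flat (y upright).
- rack: Low wooden rack, fixed, base 130 x 75 x 10 mm. Two slotted uprights at x -40 and 40 mm (12 mm along x, 28 wide, 66 tall) hold the wrench on edge: handle's middle line 61 mm high, towards +x, wrench origin at x -80 mm. The handle between the uprights is free on both sides. Origin: centre of the underside.
- mat: Paint-flecked paper mat, fixed, 270 x 160 mm, 2 mm thick, kept clear: room to lay the wrench flat and take it again. Origin: centre of its underside; x is the long side.
- paint_tin: Yellow paint tin with green top, 64 mm diameter, 70 mm tall; origin: centre of its foot. Not to be moved.
- blue_bottle: Small blue bottle, 44 mm diameter, 85 mm tall; origin: centre of its foot. Not to be moved.
- green_bottle: Small green glass bottle, 44 mm diameter, 75 mm tall; origin: centre of its foot. Not to be moved.
There are look-alikes about, which are no part of the job. Of the things that look like the wrench, the largest one is meant.

How it is judged:
On the way, in this order (a step that is already met when the one before it is completed fails the run):
1. the wrench lies flat on the screw's shoulder with its jaws round the tang and its handle on the rest beside the pin, the locknut still loose (horizontal distance between wrench and shoulder below 0.012 m and z of wrench in the frame of shoulder below 0.009 m and angle between the y axis of wrench and the z axis of press, either way round below 0.1 rad and angle between the x axis of wrench and the y axis of press, either way round below 0.3 rad and x of pin_foot in the frame of wrench above 0.08 m and value of joint locknut below 0.5 rad), for 0.2 s.
2. the locknut is tight (value of joint locknut above 1.02 rad), for 0.2 s.
At the end, for the whole second after the job is handed in: Locknut at 1.02 rad or more of 1.10; depth screw within 0.4 rad of zero; wrench let go and at rest, flat within 0.1 rad, jaw centre within 12 mm of the screw's axis and at most 9 mm above the shoulder, handle pointing to the rest (stop pin more than 80 mm along it) (value of joint locknut above 1.02 rad and value of joint depth_screw between -0.4 and 0.4 rad and horizontal distance between wrench and shoulder below 0.012 m and z of wrench in the frame of shoulder below 0.009 m and angle between the y axis of wrench and the z axis of press, either way round below 0.1 rad and x of pin_foot in the frame of wrench above 0.08 m and linear speed of wrench below 0.02 m/s); the robot touches nothing.
It fails at once if the depth screw is turned off its setting (more than 0.4 rad) (value of joint depth_screw above 0.4 rad or value of joint depth_screw below -0.4 rad).
It fails at once if the paint tin or a bottle is moved more than 30 mm (distance of any of paint_tin, blue_bottle, green_bottle from where it was at the start of the episode above 0.03 m).
It also fails if it takes over 72 s, if anything falls off the work surface, if the arm or the gripper's body presses on something with over 40 N, if the wrist force passes 120 N, or if a joint passes its speed limit or range.

## Working session

There is one attempt and no reset: what is moved stays moved. The work goes in short steps, Python scripts to look and compute and a tool call to move; the robot and the scene stay as the last step left them, time stands still between calls to the robot, and variables do not carry over. Pictures are saved under pics/ and viewed, and the job is handed in when it is done.

Besides the shell and the picture viewer there is one more tool, called after "Request:" by a JSON object that holds its "name" and its "arguments". send_rows: Moves the arm, as the interface text tells. Its arguments: {"type":"object","properties":{"jaw":{"type":"array","items":{"type":"number"}},"dp":{"type":"array","items":{"type":"array","items":{"type":"number"}}},"turn":{"type":"array","items":{"type":"number"}},"newtons":{"type":"number"}},"required":["jaw","dp","turn"]}

```bash
ls; mkdir -p pics
python3 - <<'E'
from bench import env, capture, camera_model, order
import cv2
s=env.observe(); print(s)
for n in ("scene","top","wrist"):
    cv2.imwrite(f"pics/{n}0.png",capture(n)); print(n,camera_model(n))
print(env.grip_depth)
E
```

```text
pics
{'t': 0.0, 'qpos': array([ 1.20009238,  0.32184514, -0.07009163,  1.45170011,  0.02258745,
        1.37079652, -0.05689016]), 'qvel': array([ 1.03723162e-03,  9.09761794e-04,  6.75421315e-04, -9.79984168e-05,
       -1.76091239e-03, -7.28097054e-04, -7.48303641e-04]), 'joint_torque': array([ 2.23089496e-04, -4.93582892e+01, -3.82235684e-01, -3.14337873e+01,
        1.28272446e-02,  1.12770763e-02, -1.17210365e-05]), 'tool_pos': array([ 0.24375085, -0.60197209,  0.23019657]), 'ee_rot': array([-3.08173709e+00, -6.00430766e-01,  7.19471013e-04]), 'force': array([-0.07993343, -0.05601324,  0.51695535]), 'ft_torque': array([-0.03819171, -0.01194315, -0.0180767 ]), 'finger_gap': 1.0013760492875965}
scene {'vertical_fov': 52.62151579088952, 'cx': 325.4163832989637, 'cy': 238.6256658816612, 'R': array([[ 0.37328611,  0.92770928,  0.00360131],
       [ 0.69779014, -0.27821028, -0.66006664],
       [-0.61134802,  0.24890667, -0.75119842]]), 't': array([-0.29628913, -0.27090436,  1.49835791])}
top {'vertical_fov': 56.710451467964674, 'cx': 320.0512688466732, 'cy': 239.0218734756847, 'R': array([[-0.0020863 , -0.99989147, -0.01458384],
       [-0.98771311,  0.00433939, -0.15621773],
       [ 0.15626406,  0.01407873, -0.98761497]]), 't': array([0.11385702, 0.53834437, 1.00825511])}
wrist {'vertical_fov': 65.70646984690485, 'cx': 321.90818915227936, 'cy': 235.81645055799174, 'mount': array([[-1.55161455e-03, -9.55142652e-01, -2.96142037e-01,
         7.56290216e-02],
       [ 9.99998561e-01, -1.68494003e-03,  1.94993498e-04,
        -4.23338663e-04],
       [-6.85228181e-04, -2.96141308e-01,  9.55143893e-01,
        -1.41681190e-01],
       [ 0.00000000e+00,  0.00000000e+00,  0.00000000e+00,
         1.00000000e+00]])}
0.0187
```

View pics/scene0.png

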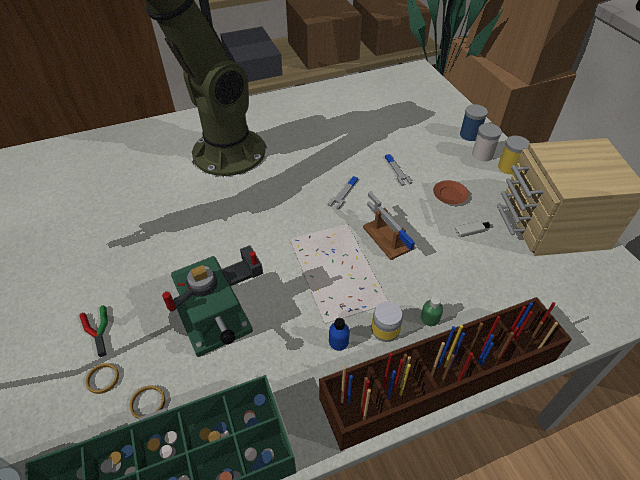

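View pics/top0.png

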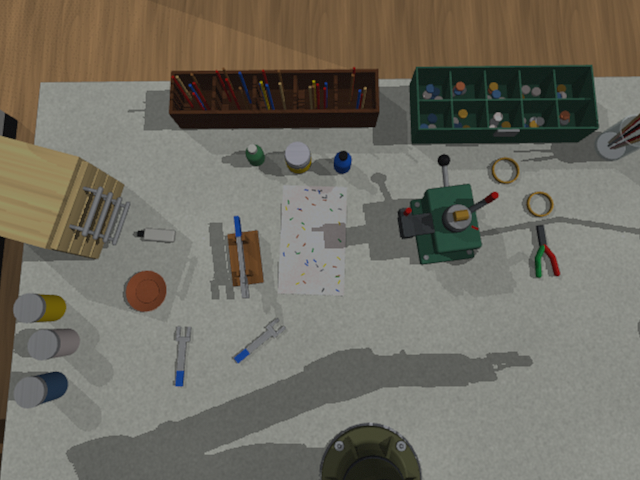

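View pics/wrist0.png

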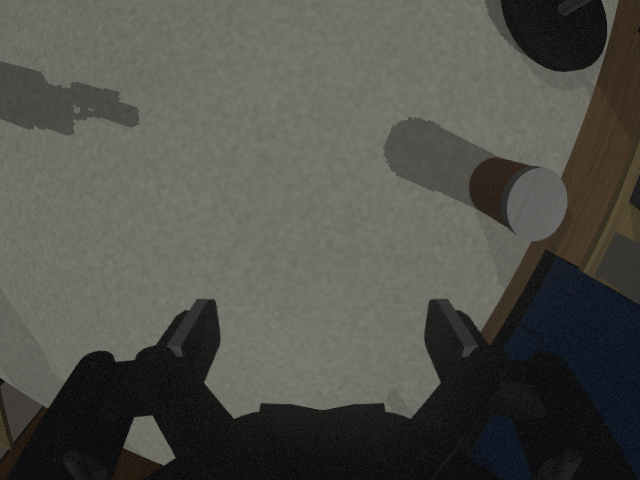

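```bash
cat > h.py <<'E'
import numpy as np, cv2
from bench import env, capture, camera_model
from scipy.spatial.transform import Rotation as Ro
def ray(n,px,tool=None):
    m=camera_model(n); f=240/np.tan(np.radians(m['vertical_fov']/2))
    px=np.atleast_2d(np.asarray(px,float)); u=(px-[m['cx'],m['cy']])
    if n=='wrist':
        r=np.linalg.norm(u,axis=1)+1e-9; th=r/f
        d=np.c_[u/r[:,None]*np.sin(th)[:,None],np.cos(th)]
        T=np.eye(4); T[:3,:3]=Ro.from_rotvec(tool[1]).as_matrix(); T[:3,3]=tool[0]
        T=T@m['mount']; return T[:3,3], d@T[:3,:3].T
    d=np.c_[u/f,np.ones(len(u))]; R=m['R']; return -R.T@m['t'], d@R
def onz(n,px,z,tool=None):
    o,d=ray(n,px,tool); return o+d*((z-o[2])/d[:,2])[:,None]
def tri(rs):
    A=np.zeros((3,3));b=np.zeros(3)
    for o,d in rs:
        d=d[0]/np.linalg.norm(d[0]);P=np.eye(3)-np.outer(d,d);A+=P;b+=P@o
    X=np.linalg.solve(A,b)
    return X,[np.linalg.norm((np.eye(3)-np.outer(d[0],d[0])/(d[0]@d[0]))@(X-o)) for o,d in rs]
def proj(n,X,tool=None):
    m=camera_model(n); f=240/np.tan(np.radians(m['vertical_fov']/2)); X=np.atleast_2d(X)
    if n=='wrist':
        T=np.eye(4); T[:3,:3]=Ro.from_rotvec(tool[1]).as_matrix(); T[:3,3]=tool[0]
        T=T@m['mount']; c=(X-T[:3,3])@T[:3,:3]
        rr=np.linalg.norm(c[:,:2],axis=1); th=np.arctan2(rr,c[:,2])
        return c[:,:2]/rr[:,None]*(f*th)[:,None]+[m['cx'],m['cy']]
    c=X@m['R'].T+m['t']
    return c[:,:2]/c[:,2:]*f+[m['cx'],m['cy']]
E
python3 - <<'E'
from h import *
print("cams",ray('top',[0,0])[0],ray('scene',[0,0])[0])
t=cv2.imread('pics/top0.png'); s=cv2.imread('pics/scene0.png')
def crop(im,x,y,w,h,k,f): cv2.imwrite(f,cv2.resize(im[y:y+h,x:x+w],None,fx=k,fy=k,interpolation=cv2.INTER_CUBIC))
crop(t,380,140,150,140,5,'pics/t_press.png'); crop(t,190,180,170,130,4.5,'pics/t_rack.png')
crop(s,150,240,130,120,5,'pics/s_press.png'); crop(s,340,180,100,90,6,'pics/s_rack.png')
print(onz('top',[[279,237],[313,242],[245,257]],0))
E
```

```text
cams [0.3744133  0.09731362 1.08152725] [ 1.21565316 -0.17344948  0.94781619]
[[0.55103294 0.21403159 0.        ]
 [0.53819397 0.13009795 0.        ]
 [0.50169762 0.29694018 0.        ]]
```

View pics/t_press.png

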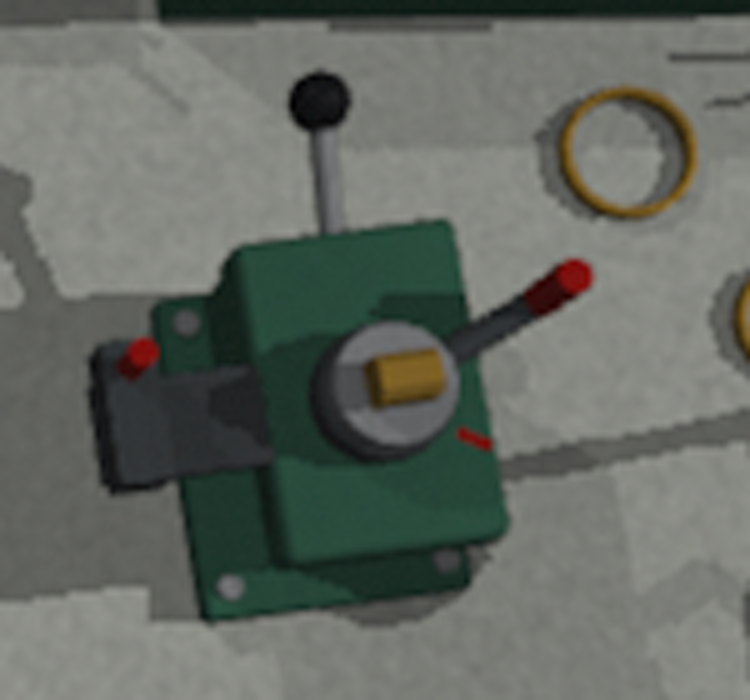

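View pics/t_rack.png

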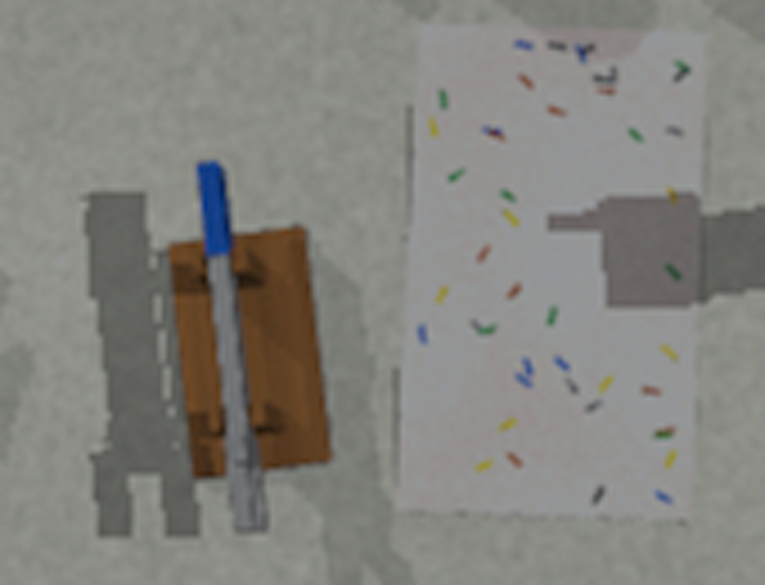

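View pics/s_press.png

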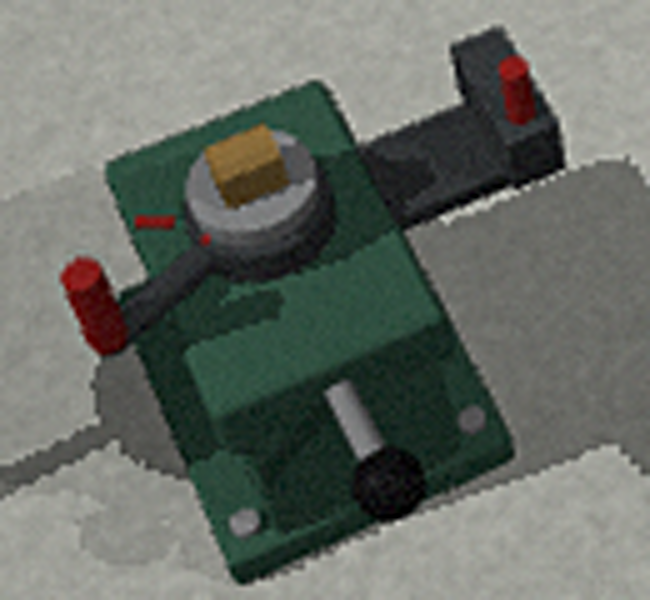

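View pics/s_rack.png

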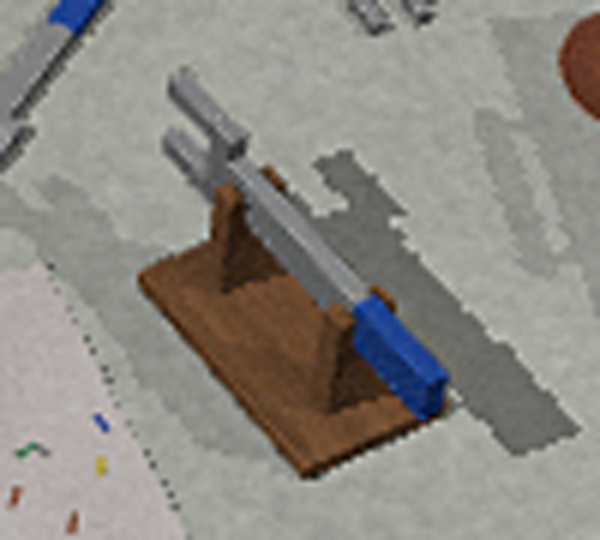

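Run:
```python
from h import *
T=lambda x,y:[380+x/5,140+y/5]; S=lambda x,y:[150+x/5,240+y/5]
for nm,t,s in [("peg top",T(575,277),S(82,272)),("pin top",T(143,353),S(514,67)),("tang top",T(412,370),S(240,148)),("ball",T(320,100),S(390,483))]:
    X,e=tri([ray('top',t),ray('scene',s)]); print(nm,X.round(4),np.round(e,4))
T=lambda x,y:[190+x/4.5,180+y/4.5]; S=lambda x,y:[340+x/6,180+y/6]
for nm,t,s in [("grip end top",T(210,163),S(430,372)),("head end upper",T(250,530),S(185,75)),]:
    X,e=tri([ray('top',t),ray('scene',s)]); print(nm,X.round(4),np.round(e,4))
print("wr z72", onz('top',[T(210,163)],.072), onz('top',[T(222,256),T(236,415)],.072), onz('top',[T(252,530)],.0835))
print("rack base top z10", onz('top',[T(168,243),T(304,228),T(330,460),T(193,477)],.010))
print("mat", onz('top',[T(418,27),T(706,32),T(690,520),T(397,511)],.002))
t=cv2.imread('pics/top0.png')
print("press base corners z?", )
T=lambda x,y:[380+x/5,140+y/5]
print("head top corners", onz('top',[T(235,250),T(452,222),T(508,535),T(285,563)],.125))
print("bottles", onz('top',[[343,160],[298,157],[255,155]],[.06]))
```

```text
peg top [ 0.6077 -0.2541  0.1771] [0.0003 0.0003]
pin top [ 0.5752 -0.0726  0.1825] [0. 0.]
tang top [ 0.569  -0.1852  0.1751] [0.0003 0.0003]
ball [ 0.7051 -0.1675  0.1193] [0.0002 0.0002]
grip end top [0.5886 0.3051 0.0712] [0.0005 0.0005]
head end upper [0.4015 0.2821 0.0767] [0.0029 0.0029]
wr z72 [[0.58863795 0.3053874  0.072     ]] [[0.53994337 0.29789087 0.072     ]
 [0.45836505 0.28863679 0.072     ]] [[0.40032118 0.27706215 0.0835    ]]
rack base top z10 [[0.55741817 0.33990072 0.01      ]
 [0.56537041 0.26580862 0.01      ]
 [0.43926504 0.24935918 0.01      ]
 [0.43041703 0.32260578 0.01      ]]
mat [[0.68028185 0.20564824 0.002     ]
 [0.6764173  0.04527533 0.002     ]
 [0.40716561 0.05692832 0.002     ]
 [0.4123557  0.21398686 0.002     ]]
press base corners z?
head top corners [[ 0.63433553 -0.1255084   0.125     ]
 [ 0.64650363 -0.22158238  0.125     ]
 [ 0.50677663 -0.23802667  0.125     ]
 [ 0.49496806 -0.14151868  0.125     ]]
bottles [[0.72711656 0.05659365 0.06      ]
 [0.73537739 0.16433621 0.06      ]
 [0.7411375  0.26777787 0.06      ]]
```

Request:
{"name": "send_rows", "arguments": {"jaw": [85,85,85,85], "dp": [[0.4,0.3,0.4],[0.8,0.7,0.8],[1,1,1],[1,1,1]], "turn": [-0.04,-0.08,-0.08,-0.08]}}

```text
t: 0.55
tool_pos: [0.3483, -0.4993, 0.3343]
ee_rot: [3.132, 0.218, 0.006]
force: [0.6, -0.4, -0.5]
finger_gap: 0.997
```

Request:
{"name": "send_rows", "arguments": {"jaw": [85,85,85,85], "dp": [[0.35,0.35,0.2],[0.7,0.7,0.4],[1,1,0.6],[1,1,0.6]], "turn": [0,0,0,0]}}

```text
t: 0.95
tool_pos: [0.4505, -0.396, 0.3945]
ee_rot: [3.133, 0.229, 0.01]
force: [0.5, 0.1, 0.8]
finger_gap: 0.996
```

Request:
{"name": "send_rows", "arguments": {"jaw": [85,85,85,85,85], "dp": [[0.1,0.45,0],[0.2,0.9,0],[0.3,1,0],[0.3,1,0],[0.3,1,0]], "turn": [0,0,0,0,0]}}

```text
t: 1.45
tool_pos: [0.4732, -0.3041, 0.3909]
ee_rot: [3.134, 0.207, -0.002]
force: [-0.5, -1.2, 0.0]
finger_gap: 1.001
```

Run:
```python
from h import *
s=env.observe(); print(s['t'],s['qpos'],s['tool_pos'],s['ee_rot'])
cv2.imwrite('pics/w1.png',capture('wrist'))
```

```text
1.45 [ 0.76392541  0.11889353 -0.26988287  1.38360333  0.03301149  1.64396311
 -0.94061809] [ 0.47319423 -0.30408854  0.39091654] [ 3.13400848e+00  2.07031108e-01 -1.93429561e-03]
```

View pics/w1.png

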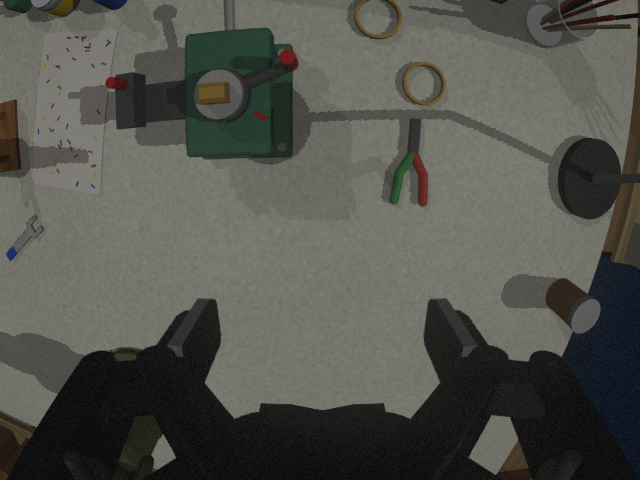

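Request:
{"name": "send_rows", "arguments": {"jaw": [85,85,85,85], "dp": [[0,0.45,0],[0,0.9,0],[0,1,0],[0,1,0]], "turn": [0,0,0,0]}}

```text
t: 1.9
tool_pos: [0.4738, -0.2023, 0.3917]
ee_rot: [3.134, 0.211, 0.001]
force: [-0.1, -0.0, 0.6]
finger_gap: 0.995
```

Run:
```python
from h import *
s=env.observe(); print(s['t'],s['qpos'],s['tool_pos'],s['ee_rot'],s['qvel'].round(3))
np.save('tool2.npy',[s['tool_pos'],s['ee_rot']])
im=capture('wrist'); cv2.imwrite('pics/w2.png',im); cv2.imwrite('pics/w2c.png',cv2.resize(im[0:280,150:550],None,fx=2,fy=2,interpolation=cv2.INTER_CUBIC))
```

```text
1.9 [ 0.68865865  0.01689213 -0.34091254  1.4876183   0.0063709   1.63737699
 -1.08816666] [ 0.47381582 -0.20234544  0.39172864] [3.13358128e+00 2.10911011e-01 5.22209026e-04] [ 0.023  0.027  0.051 -0.013  0.029 -0.009  0.014]
```

View pics/w2c.png

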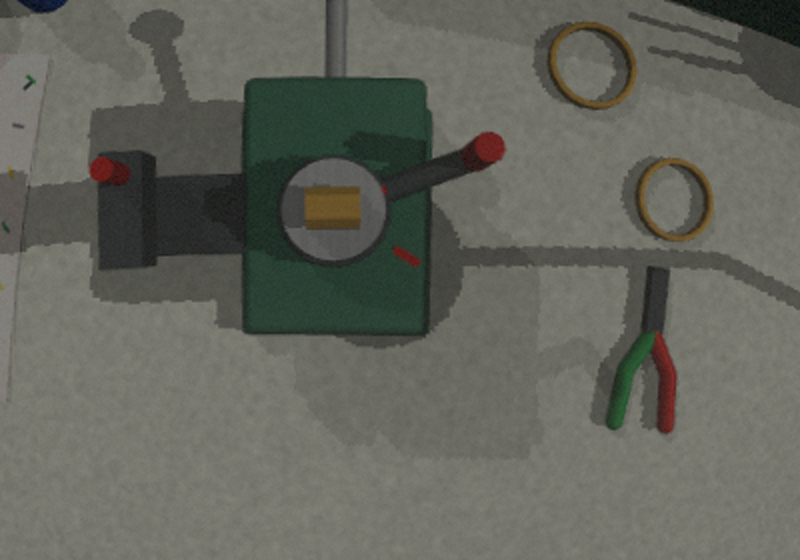

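Run:
```python
from h import *
tl=np.load('tool2.npy'); im=cv2.imread('pics/w2.png')
hsv=cv2.cvtColor(im,cv2.COLOR_BGR2HSV)
red=(((hsv[...,0]<6)|(hsv[...,0]>174))&(hsv[...,1]>150)&(hsv[...,2]>60)).astype(np.uint8)
for c in cv2.findContours(red,cv2.RETR_EXTERNAL,cv2.CHAIN_APPROX_NONE)[0]:
    if cv2.contourArea(c)>15: print('red',cv2.boundingRect(c),cv2.contourArea(c))
br=((hsv[...,0]>12)&(hsv[...,0]<24)&(hsv[...,1]>130)&(hsv[...,2]>60)).astype(np.uint8)
for c in cv2.findContours(br,cv2.RETR_EXTERNAL,cv2.CHAIN_APPROX_NONE)[0]:
    if cv2.contourArea(c)>150: print('brass',cv2.boundingRect(c),cv2.minAreaRect(c))
C=lambda x,y:[150+x/2,y/2]
f=lambda p,z:onz('wrist',[C(*p)],z,tl)[0].round(4)
tang=f((333,207),.179); sh=f((334,211),.157); pin=f((102,168),.187); peg=f((489,148),.182); ml=(f((395,250),.125),f((417,262),.125))
print('tang',tang,'shoulder',sh,'pin',pin,'peg',peg,'mark',ml)
print('tang corners',[f(p,.179) for p in((305,188),(360,188),(360,222),(305,222))])
hc=[f(p,.125) for p in((246,80),(425,80),(428,331),(245,331))]; print('head',hc,np.mean(hc,0))
for nm,ax in(('tang',tang),('sh',sh)):
    v=(pin-ax)[:2]; print(nm,'pin ang',np.degrees(np.arctan2(*v[::-1])),'len',np.linalg.norm(v),'press x ang',np.degrees(np.arctan2(*v[::-1])-np.arctan2(110,21.5)))
    v=(peg-ax)[:2]; print('peg ang',np.degrees(np.arctan2(*v[::-1])),np.linalg.norm(v))
```

```text
red (477, 167, 11, 49) 173.0
red (347, 123, 13, 10) 41.5
red (195, 79, 20, 12) 152.5
red (387, 66, 15, 15) 151.5
brass (25, 98, 30, 50) ((39.08344268798828, 122.83631134033203), (48.86170196533203, 28.87444496154785), 87.95458984375)
brass (303, 94, 27, 20) ((316.0, 103.5), (19.0, 26.0), 90.0)
brass (470, 80, 36, 40) ((487.5, 99.5), (39.0, 35.0), 90.0)
brass (425, 11, 43, 43) ((446.25006103515625, 31.75), (45.25482940673828, 38.890872955322266), 45.0)
tang [ 0.5676 -0.1846  0.179 ] shoulder [ 0.5668 -0.1849  0.157 ] pin [ 0.5759 -0.0735  0.187 ] peg [ 0.6069 -0.253   0.182 ] mark (array([ 0.5517, -0.2199,  0.125 ]), array([ 0.5469, -0.2327,  0.125 ]))
tang corners [array([ 0.575 , -0.1704,  0.179 ]), array([ 0.5783, -0.1959,  0.179 ]), array([ 0.5622, -0.1981,  0.179 ]), array([ 0.5588, -0.1725,  0.179 ])]
head [array([ 0.6362, -0.1272,  0.125 ]), array([ 0.6487, -0.2232,  0.125 ]), array([ 0.51  , -0.2444,  0.125 ]), array([ 0.4967, -0.1442,  0.125 ])] [ 0.5729  -0.18475  0.125  ]
tang pin ang 85.72751397437999 len 0.11140960461288783 press x ang 6.786810341446391
peg ang -60.11998739815699 0.07888631059949504
sh pin ang 85.33001356052883 len 0.11177106065525191 press x ang 6.389309927595236
peg ang -59.508723995043965 0.07902923509689311
```

Request:
{"name": "send_rows", "arguments": {"jaw": [85,85,85], "dp": [[0,0.5,0],[0,1,0],[0,1,0]], "turn": [0,0,0]}}

```text
t: 2.25
tool_pos: [0.4746, -0.0975, 0.392]
ee_rot: [-3.132, -0.221, -0.002]
force: [0.2, 0.0, 0.2]
finger_gap: 0.992
```

Request:
{"name": "send_rows", "arguments": {"jaw": [85,85,85], "dp": [[0,0.5,0],[0,1,0],[0,1,0]], "turn": [0,0,0]}}

```text
t: 2.55
tool_pos: [0.4743, 0.0028, 0.3919]
ee_rot: [-3.131, -0.222, -0.002]
force: [0.3, 0.0, 1.0]
finger_gap: 0.992
```

Request:
{"name": "send_rows", "arguments": {"jaw": [85,85,85], "dp": [[0,0.5,0],[0,1,-0.4],[0,1,-0.6]], "turn": [0,0,0]}}

```text
t: 2.85
tool_pos: [0.4748, 0.1001, 0.3313]
ee_rot: [-3.132, -0.215, -0.004]
force: [-0.3, -0.2, -0.2]
finger_gap: 0.995
```

Request:
{"name": "send_rows", "arguments": {"jaw": [85,85,85], "dp": [[-0.1,0.5,0],[-0.3,1,-0.4],[-0.5,1,-0.6]], "turn": [0,0,0]}}

```text
t: 3.15
tool_pos: [0.4253, 0.1996, 0.2711]
ee_rot: [-3.131, -0.212, -0.003]
force: [0.5, 0.1, -0.2]
finger_gap: 0.993
```

Request:
{"name": "send_rows", "arguments": {"jaw": [85,85,85,85], "dp": [[0,0.5,0],[0,0.9,-0.1],[0,0.9,-0.1],[0,0.9,-0.1]], "turn": [0,0,0,0]}}

```text
t: 3.55
tool_pos: [0.4254, 0.2862, 0.2608]
ee_rot: [-3.135, -0.208, 0.003]
force: [1.2, -1.0, -0.5]
finger_gap: 0.993
```

Run:
```python
from h import *
s=env.observe(); print(s['t'],s['qpos'],s['tool_pos'],s['ee_rot'],s['qvel'].round(3))
np.save('tool3.npy',[s['tool_pos'],s['ee_rot']])
im=capture('wrist'); cv2.imwrite('pics/w3.png',im)
```

```text
3.55 [ 0.22586201  0.06692357 -0.89680285  1.71546712  0.05213693  1.38585403
 -2.11765943] [0.4253583  0.28616119 0.26077367] [-3.13456906e+00 -2.08201185e-01  2.57999980e-03] [ 0.02  -0.027  0.031  0.004 -0.001  0.004 -0.003]
```

View pics/w3.png

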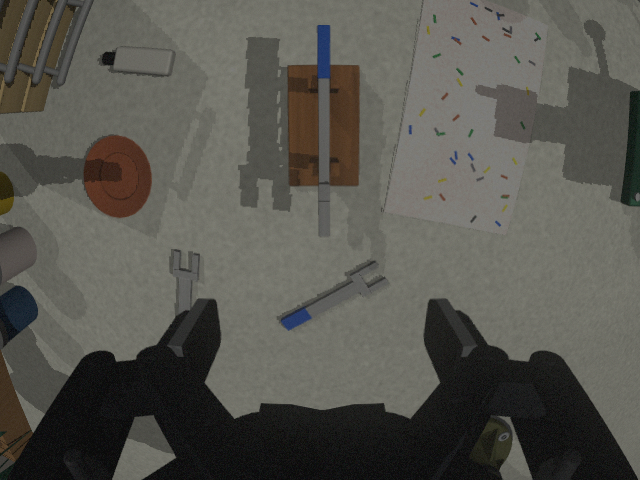

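Run:
```python
from h import *
tl=np.load('tool3.npy')
P=onz('wrist',[[323.5,25],[324,90],[324,150],[324,180]],.072,tl); H=onz('wrist',[[324,235]],.0835,tl)
print(P.round(4),H.round(4)); v=P[0]-P[3]; print(np.degrees(np.arctan2(v[1],v[0])))
print('tool x deg',np.degrees(2*np.arctan2(-.2082,-3.1346))%360)
print('rack',onz('wrist',[[288,66],[359,66],[359,185],[289,185]],.01,tl).round(4))
u=v[:2]/np.linalg.norm(v[:2]); 
print('from blue end x=172->73',P[0][:2]-u*.099,'from head end x=-18->73',H[0][:2]+u*.091)
```

```text
[[0.5895 0.3068 0.072 ]
 [0.5303 0.2985 0.072 ]
 [0.4773 0.2915 0.072 ]
 [0.4505 0.2879 0.072 ]] [[0.4029 0.2817 0.0835]]
7.70938360395427
tool x deg 7.6000035566373185
rack [[0.557  0.3392 0.01  ]
 [0.5667 0.2664 0.01  ]
 [0.4409 0.2485 0.01  ]
 [0.431  0.3228 0.01  ]]
from blue end x=172->73 [0.49141565 0.29348472] from head end x=-18->73 [0.49308493 0.29387802]
```

Request:
{"name": "send_rows", "arguments": {"jaw": [85,85,85,85,85], "dp": [[0.3,0.03,-0.4],[0.67,0.06,-0.8],[0.67,0.06,-1],[0.67,0.06,-1],[0.67,0.06,-1]], "turn": [0,0,0,0,0]}}

```text
t: 4.1
tool_pos: [0.4917, 0.2921, 0.1619]
ee_rot: [3.134, 0.206, -0.0]
force: [0.3, 0.8, 0.8]
finger_gap: 0.997
```

Run:
```python
from h import *
s=env.observe(); print(s['t'],s['tool_pos'],s['ee_rot'],s['force'])
im=capture('wrist'); cv2.imwrite('pics/w4.png',im)
tl=(s['tool_pos'],s['ee_rot']); print(proj('wrist',[[.492,.2935,.072]],tl))
P=onz('wrist',[[322,200],[322,160]],.072,tl);print(P)
```

```text
4.1 [0.49174046 0.29207835 0.16186243] [ 3.13439021e+00  2.05849565e-01 -3.81521175e-04] [0.25517348 0.78787946 0.76033273]
[[320.31535689 240.64018172]]
[[0.51904286 0.29591397 0.072     ]
 [0.54434726 0.29921343 0.072     ]]
```

View pics/w4.png

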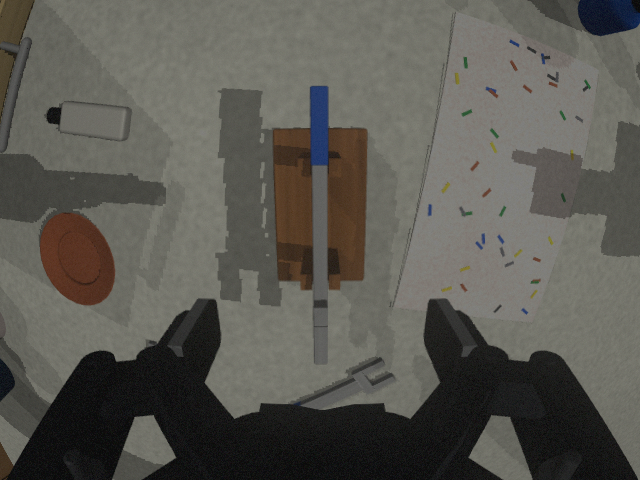

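Request:
{"name": "send_rows", "arguments": {"jaw": [85,85,60,60], "dp": [[0,0.01,-0.4],[0,0.01,-0.8],[0,0.01,-0.95],[0,0.01,-0.95]], "turn": [0,0,0,0]}}

```text
t: 4.55
tool_pos: [0.4904, 0.2937, 0.0661]
ee_rot: [3.133, 0.209, -0.002]
force: [-0.4, -0.1, 0.3]
finger_gap: 0.708
```

Request:
{"name": "send_rows", "arguments": {"jaw": [60,30,0,0,0,0,0], "dp": [[0,0,-0.24],[0,0,-0.24],[0,0,-0.24],[0,0,-0.24],[0,0,-0.24],[0,0,-0.24],[0,0,-0.24]], "turn": [0,0,0,0,0,0,0], "newtons": 40}}

```text
t: 5.25
tool_pos: [0.4923, 0.2947, 0.0444]
ee_rot: [3.134, 0.209, 0.004]
force: [-0.7, -2.2, 7.7]
finger_gap: 0.108
```

Request:
{"name": "send_rows", "arguments": {"jaw": [0,0,0,0,0], "dp": [[0,0,0.1],[0,0,0.4],[0,0,0.8],[0,0,0.9],[0,0,0.9]], "turn": [0,0,0,0,0]}}

```text
t: 5.75
tool_pos: [0.4919, 0.2953, 0.1344]
ee_rot: [-3.134, -0.209, -0.006]
force: [-0.7, -0.4, -3.2]
finger_gap: 0.108
```

Run:
```python
from h import *
s=env.observe(); print(s['t'],s['tool_pos'],s['ee_rot'],s['force'],s['ft_torque'])
im=capture('wrist'); s2=capture('scene')[170:290,320:480]
cv2.imwrite('pics/w5.png',np.hstack([cv2.resize(im,(400,300)),cv2.resize(s2,(400,300))]))
```

```text
5.75 [0.49192786 0.2952841  0.13436182] [-3.13358669 -0.20946343 -0.00584419] [-0.71637055 -0.35001786 -3.24011003] [ 0.003863    0.04610624 -0.01328786]
```

View pics/w5.png

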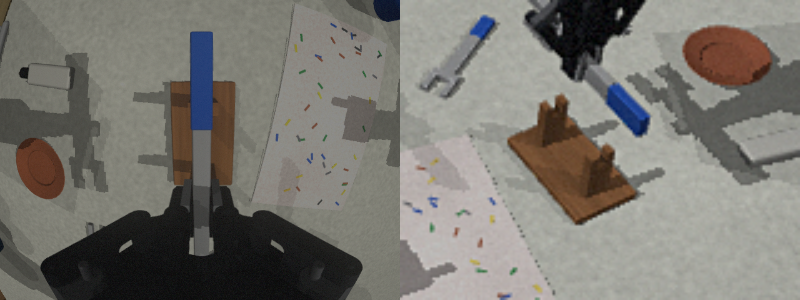

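Request:
{"name": "send_rows", "arguments": {"jaw": [0,0,0,0,0], "dp": [[0.2,-0.4,0],[0.4,-0.8,0],[0.5,-1,0],[0.5,-1,0],[0.5,-1,0]], "turn": [0,0,0,0,0]}}

```text
t: 6.35
tool_pos: [0.5399, 0.1937, 0.1303]
ee_rot: [-3.135, -0.207, 0.006]
force: [-0.7, 0.9, -2.5]
finger_gap: 0.112
```

Request:
{"name": "send_rows", "arguments": {"jaw": [0,0,0,0,0,0], "dp": [[0,-0.4,-0.3],[0,-0.65,-0.6],[0,-0.65,-1],[0,-0.65,-1],[0,-0.65,-1],[0,-0.65,-1]], "turn": [0,0,0,0,0,0]}}

```text
t: 6.95
tool_pos: [0.5419, 0.1319, 0.0341]
ee_rot: [-3.133, -0.214, -0.004]
force: [-0.0, -0.7, -2.3]
finger_gap: 0.11
```

Request:
{"name": "send_rows", "arguments": {"jaw": [0,0,0,0], "dp": [[0,0,-0.1],[0,0,-0.18],[0,0,-0.23],[0,0,-0.23]], "turn": [0,0,0,0]}}

```text
t: 7.35
tool_pos: [0.5402, 0.1293, 0.0084]
ee_rot: [3.134, 0.21, -0.003]
force: [0.1, 0.0, -1.8]
finger_gap: 0.109
```

Nearly down on the mat. Release, then push sideways to topple.

Request:
{"name": "send_rows", "arguments": {"jaw": [85,85,85,85,85,85], "dp": [[0,0,0],[0,0,0],[0,0,0],[0,0,0],[0,0,0],[0,0,0]], "turn": [0,0,0,0,0,0]}}

```text
t: 7.95
tool_pos: [0.5411, 0.1295, 0.0095]
ee_rot: [3.135, 0.21, 0.0]
force: [0.1, 0.4, 1.1]
finger_gap: 0.994
```

Run:
```python
from h import *
s=env.observe(); print(s['t'],s['tool_pos'],s['force'],s['finger_gap'])
im=capture('wrist'); s2=capture('scene')[200:335,260:440]
cv2.imwrite('pics/w6.png',np.hstack([cv2.resize(im,(400,300)),cv2.resize(s2,(400,300))]))
```

```text
7.95 [0.54110199 0.12953206 0.00950414] [0.13746269 0.39230777 1.05949585] 0.9939397294845791
```

View pics/w6.png

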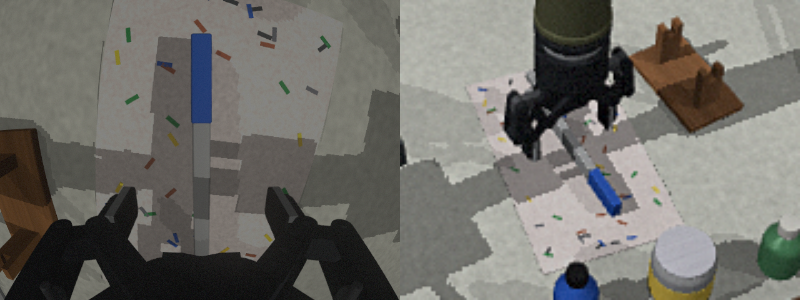

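Request:
{"name": "send_rows", "arguments": {"jaw": [85,85,85,85,85], "dp": [[0,-0.2,0],[0,-0.35,0],[0,-0.45,0],[0,-0.55,0],[0,-0.55,0]], "turn": [0,0,0,0,0]}}

```text
t: 8.55
tool_pos: [0.5411, 0.0724, 0.0092]
ee_rot: [3.134, 0.205, -0.0]
force: [-0.5, -0.8, -0.3]
finger_gap: 0.998
```

Run:
```python
from h import *
s=env.observe(); print(s['t'],s['tool_pos'],s['force'],s['finger_gap'])
im=capture('wrist'); s2=capture('scene')[200:335,260:440]
cv2.imwrite('pics/w7.png',np.hstack([cv2.resize(im,(400,300)),cv2.resize(s2,(400,300))]))
```

```text
8.55 [0.54109778 0.07236217 0.00921692] [-0.52572277 -0.79072856 -0.30742215] 0.998056235073927
```

View pics/w7.png

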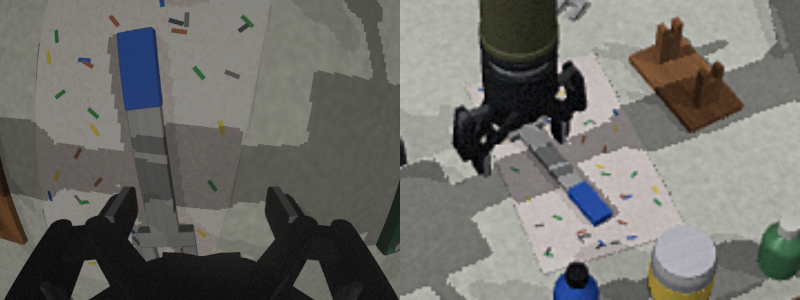

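Request:
{"name": "send_rows", "arguments": {"jaw": [85,85,85,85,85], "dp": [[0,0,0.4],[-0.3,0.1,0.9],[-0.7,0.3,1],[-0.7,0.3,1],[-0.7,0.3,1]], "turn": [0,0,0,0,0]}}

```text
t: 9.15
tool_pos: [0.4707, 0.1054, 0.1101]
ee_rot: [3.132, 0.214, 0.004]
force: [0.7, -0.3, 0.9]
finger_gap: 0.994
```

Run:
```python
from h import *
s=env.observe(); print(s['t'],s['tool_pos'],s['force'],s['finger_gap'])
np.save('tool8.npy',[s['tool_pos'],s['ee_rot']])
im=capture('wrist'); cv2.imwrite('pics/w8.png',im)
```

```text
9.15 [0.47071587 0.10543977 0.11012922] [ 0.70784945 -0.33177488  0.91752315] 0.9939349438934535
```

View pics/w8.png

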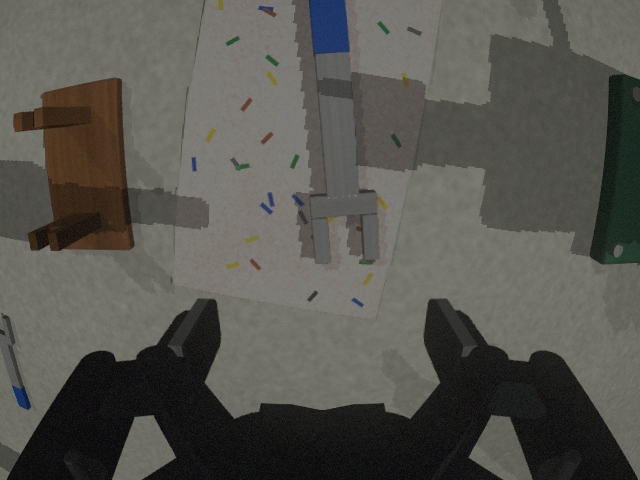

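Run:
```python
from h import *
tl=np.load('tool8.npy'); im=cv2.imread('pics/w8.png'); cv2.imwrite('pics/w8c.png',cv2.resize(im[0:280,250:450],None,fx=2.8,fy=2.1,interpolation=cv2.INTER_CUBIC) if 0 else cv2.resize(im[0:280,260:430],None,fx=2.1,fy=2.1,interpolation=cv2.INTER_CUBIC))
f=lambda p:onz('wrist',[p],.012,tl)[0][:2]
tips=[f(p) for p in((315,264),(330,264),(363,261),(378,259))]; print(np.round(tips,4), np.linalg.norm(tips[0]-tips[3]))
L=[f(p) for p in((315,55),(328,190))]; R=[f(p) for p in((349,52),(359,190))]
for a in(L,R): v=a[0]-a[1]; print(np.round(a,4),np.degrees(np.arctan2(v[1],v[0])))
print(np.linalg.norm(L[0]-R[0]),np.linalg.norm(L[1]-R[1]))
```

```text
[[0.4512 0.1078]
 [0.4526 0.0975]
 [0.4578 0.075 ]
 [0.4606 0.0648]] 0.04393616680960964
[[0.5899 0.1262]
 [0.5037 0.106 ]] 13.13665590043874
[[0.595  0.1051]
 [0.5065 0.0859]] 12.283482287578794
0.02162803266613552 0.020361259115476503
```

View pics/w8c.png

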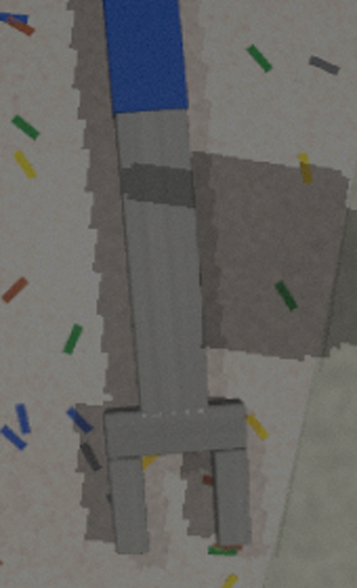

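Run:
```python
from h import *
tl=np.load('tool8.npy')
f=lambda p:onz('wrist',[(260+p[0]/2.1,p[1]/2.1)],.012,tl)[0][:2]
a=f((153,109));b=f((174,410));t=f((183.5,547.5)); bl=f((151,109))
for p,q in((a,b),(a,t),(b,t)):
    v=p-q; print(np.degrees(np.arctan2(v[1],v[0])),np.linalg.norm(v))
th=np.radians(12.8);u=np.array([np.cos(th),np.sin(th)])
print(a,b,t); g=t+u*.091; print('grip from tip',g,'origin',t+.018*u)
# project b onto: head back end x=30
print('from head back x=30', f((174,408))+u*.043)
print('tool x', np.degrees(2*np.arctan2(.214,3.132)))
```

```text
11.9008444740197 0.09398172468444754
12.111311619879995 0.1400616180145182
12.540552601638185 0.046081820565971876
[0.593538   0.11526362] [0.50157632 0.09588284] [0.4565939  0.08587707]
grip from tip [0.54533249 0.10603798] origin [0.47414658 0.08986494]
from head back x=30 [0.54413881 0.10550313]
tool x 7.8175409781879885
```

Request:
{"name": "send_rows", "arguments": {"jaw": [85,85,70,60], "dp": [[0.4,0,-0.2],[0.75,0,-0.5],[0.75,0,-0.7],[0.75,0,-0.7]], "turn": [0.024,0.024,0.024,0.024]}}

```text
t: 9.6
tool_pos: [0.5438, 0.1037, 0.0343]
ee_rot: [-3.122, -0.325, 0.015]
force: [-0.5, 0.2, -0.3]
finger_gap: 0.709
```

Run:
```python
from h import *
s=env.observe(); print(s['t'],s['tool_pos'],s['ee_rot'],s['force'],s['finger_gap'])
im=capture('wrist'); cv2.imwrite('pics/w9.png',im)
```

```text
9.6 [0.54377428 0.1036688  0.03429056] [-3.12218383 -0.32522423  0.014589  ] [-0.46257279  0.17421744 -0.27047676] 0.7088669158440284
```

View pics/w9.png

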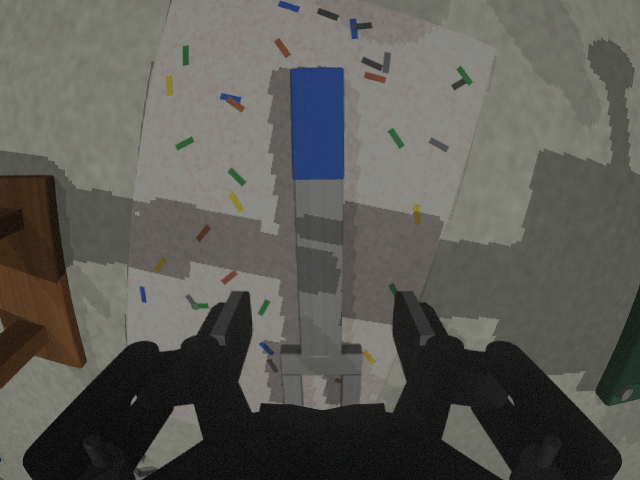

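Request:
{"name": "send_rows", "arguments": {"jaw": [60,60,60], "dp": [[0,0.01,-0.2],[0,0.01,-0.3],[0,0.01,-0.3]], "turn": [0,0,0]}}

```text
t: 9.95
tool_pos: [0.5451, 0.1052, 0.0088]
ee_rot: [3.124, 0.328, -0.003]
force: [0.6, -0.1, -0.4]
finger_gap: 0.703
```

Request:
{"name": "send_rows", "arguments": {"jaw": [45,30,10,10,10,10,10], "dp": [[0,0,-0.03],[0,0,-0.05],[0,0,-0.05],[0,0,-0.05],[0,0,-0.05],[0,0,-0.05],[0,0,-0.05]], "turn": [0,0,0,0,0,0,0], "newtons": 80}}

```text
t: 10.65
tool_pos: [0.5463, 0.1055, 0.0052]
ee_rot: [3.124, 0.327, 0.001]
force: [-2.3, -0.6, 5.0]
finger_gap: 0.221
```

Request:
{"name": "send_rows", "arguments": {"jaw": [10,10,10,10,10], "dp": [[0,0,0.1],[0,0,0.3],[0,0,0.6],[0,0,0.8],[0,0,0.8]], "turn": [0,0,0,0,0]}}

```text
t: 11.15
tool_pos: [0.548, 0.106, 0.0872]
ee_rot: [3.124, 0.327, 0.009]
force: [0.5, 0.9, -2.5]
finger_gap: 0.223
```

Run:
```python
from h import *
s=env.observe(); print(s['t'],s['tool_pos'],s['ee_rot'],s['force'],s['ft_torque'],s['finger_gap'])
im=capture('wrist'); cv2.imwrite('pics/w10.png',im);s2=capture('scene')[170:305,260:440]
cv2.imwrite('pics/w10.png',np.hstack([cv2.resize(im,(400,300)),cv2.resize(s2,(400,300))]))
```

```text
11.15 [0.54801314 0.10604849 0.08721888] [3.12413281 0.32738142 0.00873237] [ 0.45866978  0.88384503 -2.53778506] [ 0.03674628 -0.0253648  -0.00620513] 0.2229684043657743
```

View pics/w10.png

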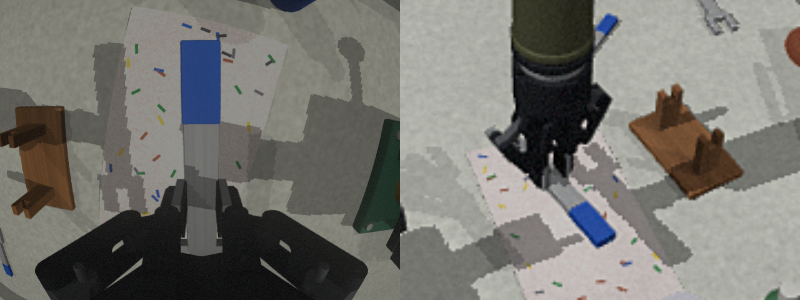

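Run:
```python
from h import *
tl=(np.array([0.54801314,0.10604849,0.08721888]),np.array([3.12413281,0.32738142,0.00873237]))
z=.0955
im=cv2.imread('pics/w10.png')
p=onz('wrist',[[1.6*201,1.6*41],[1.6*182,1.6*41],[1.6*220,1.6*41],[1.6*184.5,1.6*124],[1.6*221,1.6*124],[1.6*204,1.6*254]],z,tl)
R=Ro.from_rotvec(tl[1]).as_matrix(); print(((p-tl[0])@R).round(4))
print(R[:,0],np.degrees(np.arctan2(R[1,0],R[0,0])))
```

```text
[[ 0.0968 -0.0004 -0.0077]
 [ 0.097  -0.0111 -0.0078]
 [ 0.0969  0.0103 -0.0077]
 [ 0.0485 -0.0102 -0.008 ]
 [ 0.0485  0.0113 -0.008 ]
 [-0.0509  0.0016 -0.0086]]
[0.9782609  0.20730515 0.00549394] 11.96465671641816
```

Request:
{"name": "send_rows", "arguments": {"jaw": [10,10,10,10,10,10], "dp": [[0,0,0.4],[0,0,0.8],[0,-0.2,1],[0.05,-0.5,1],[0.1,-0.8,1],[0.1,-0.8,1]], "turn": [0.03,0.07,0.12,0.16,0.2,0.24]}}

```text
t: 11.85
tool_pos: [0.5557, 0.0186, 0.182]
ee_rot: [2.785, 1.45, -0.007]
force: [0.4, -0.2, -2.9]
finger_gap: 0.224
```

Request:
{"name": "send_rows", "arguments": {"jaw": [10,10,10,10,10,10], "dp": [[0,0,0.3],[0,-0.3,0.5],[0,-0.6,0.5],[0,-0.9,0.5],[0,-1,0.5],[0,-1,0.5]], "turn": [0.04,0.08,0.12,0.16,0.2,0.23]}}

```text
t: 12.45
tool_pos: [0.5547, -0.0781, 0.2319]
ee_rot: [-2.089, -2.342, 0.004]
force: [0.7, 0.6, -3.4]
finger_gap: 0.226
```

Request:
{"name": "send_rows", "arguments": {"jaw": [10,10,10,10], "dp": [[0.04,-0.2,0],[0.04,-0.28,0],[0.04,-0.28,0],[0.04,-0.28,0]], "turn": [0.003,0.003,0.003,0.003]}}

```text
t: 12.85
tool_pos: [0.5595, -0.1018, 0.2335]
ee_rot: [-2.078, -2.353, -0.0]
force: [0.2, -0.9, -3.0]
finger_gap: 0.224
```

Run:
```python
from h import *
s=env.observe(); print(s['t'],s['tool_pos'],s['ee_rot'],s['force'],s['ft_torque'],s['finger_gap'],s['qpos'])
np.save('tool11.npy',[s['tool_pos'],s['ee_rot']])
im=capture('wrist'); cv2.imwrite('pics/w11.png',im);s2=capture('scene');t2=capture('top')
cv2.imwrite('pics/s11.png',s2);cv2.imwrite('pics/t11.png',t2)
cv2.imwrite('pics/st11.png',np.hstack([cv2.resize(s2[220:360,150:290],(400,400),interpolation=cv2.INTER_CUBIC),cv2.resize(t2[140:260,390:510],(400,400),interpolation=cv2.INTER_CUBIC)]))
```

```text
12.85 [ 0.55945994 -0.10183051  0.23352351] [-2.07844309e+00 -2.35333922e+00 -5.69751898e-05] [ 0.16447607 -0.85658747 -3.01739888] [ 0.01503523 -0.02276126  0.00139107] 0.22426871737679363 [ 0.9914366   0.28079194 -1.01058075  1.62681915  0.24066424  1.36988169
  0.07362888]
```

View pics/w11.png

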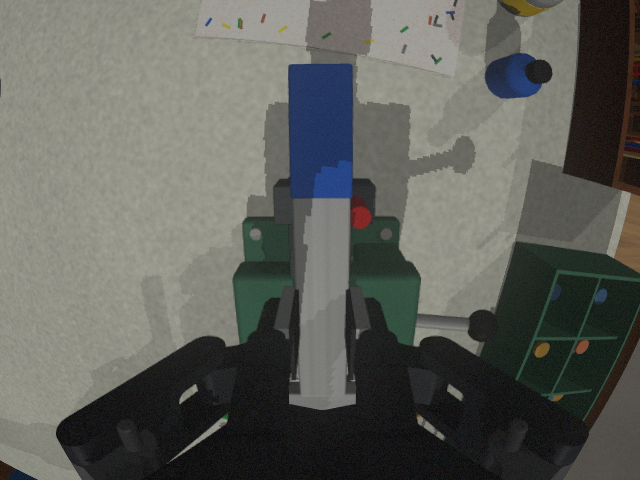

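View pics/st11.png

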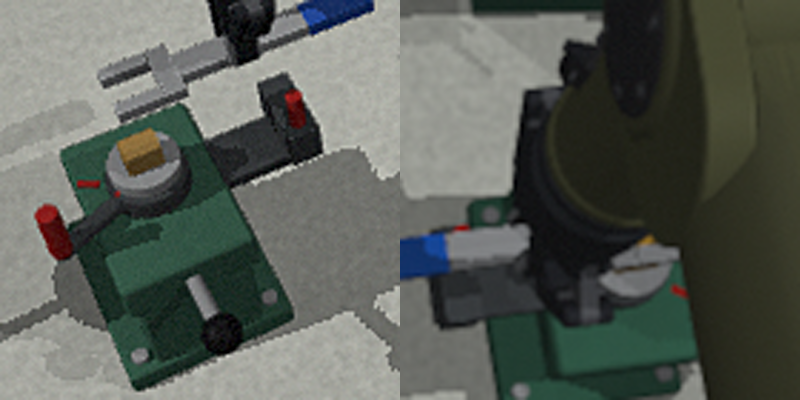

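Run:
```python
from h import *
tl=np.load('tool11.npy'); R=Ro.from_rotvec(tl[1]).as_matrix(); im=cv2.imread('pics/w11.png')
print('tool yaw',np.degrees(np.arctan2(R[1,0],R[0,0])))
f=lambda p,z:((onz('wrist',[p],z,tl)[0]-tl[0])@R)
print('pin',f((361,217),.187))
zt=tl[0][2]+.0085
for r,l,q in((66,289,352),(195,290,352),(300,300,345),(380,299,344)):
    L=f((l,r),zt);Q=f((q,r),zt);print(L.round(4),Q.round(4),((L+Q)/2).round(4))
# expected pin px & others from axis guess, press yaw 7.1
for yaw in(6.8,7.2):
  for ax in([.568,-.185],):
    c,s=np.cos(np.radians(yaw)),np.sin(np.radians(yaw)); pin=np.array([ax[0]+c*.0215-s*.11,ax[1]+s*.0215+c*.11,.187])
    print(yaw,pin,'pin proj',proj('wrist',[pin],tl))
# press base corners & head in this image
hc=[onz('wrist',[p],.125,tl)[0].round(4) for p in((236,264),(417,264))]; print('head +y edge',hc, np.degrees(np.arctan2(*(hc[1]-hc[0])[1::-1])))
print('rest far edge', onz('wrist',[(275,181),(375,181)],.157,tl).round(4))
cv2.imwrite('pics/w11c.png',cv2.resize(im[160:300,220:430],None,fx=3.5,fy=3.5,interpolation=cv2.INTER_CUBIC))
```

```text
tool yaw 97.09878273515503
pin [0.02785256 0.02033898 0.04653835]
[ 0.0972 -0.0117 -0.0084] [ 0.0971  0.0105 -0.0084] [ 0.0971 -0.0006 -0.0084]
[ 0.0503 -0.0118 -0.0084] [ 0.0502  0.0108 -0.0084] [ 0.0503 -0.0005 -0.0084]
[ 0.0077 -0.009  -0.0085] [ 0.0077  0.009  -0.0085] [ 0.0077  0.     -0.0085]
[-0.0338 -0.0107 -0.0085] [-0.0338  0.0097 -0.0086] [-0.0338 -0.0005 -0.0085]
6.8 [ 0.57632432 -0.07322811  0.187     ] pin proj [[360.89227649 219.98221201]]
7.2 [ 0.57554381 -0.07317272  0.187     ] pin proj [[359.44917176 219.7012828 ]]
head +y edge [array([ 0.4992, -0.1328,  0.125 ]), array([ 0.6318, -0.1165,  0.125 ])] 7.00798864521678
rest far edge [[ 0.5263 -0.0631  0.157 ]
 [ 0.5854 -0.0558  0.157 ]]
```

View pics/w11c.png

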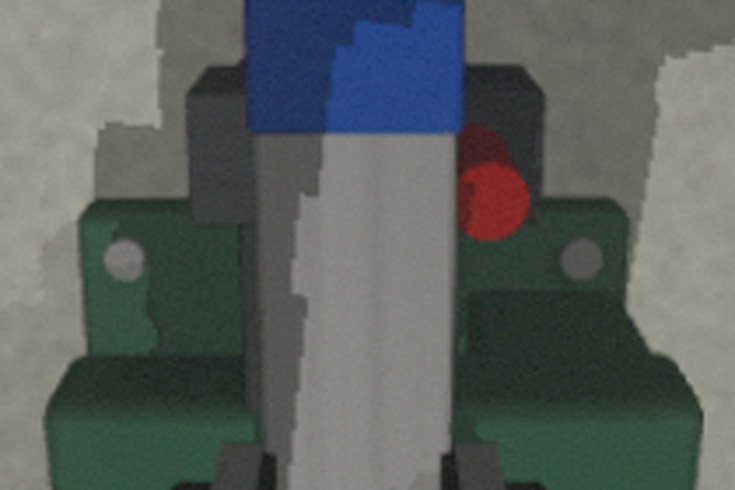

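Request:
{"name": "send_rows", "arguments": {"jaw": [10,10,10], "dp": [[0,0,-0.2],[0,0,-0.2],[0,0,-0.2]], "turn": [0,0,0]}}

```text
t: 13.3
tool_pos: [0.5597, -0.102, 0.2144]
ee_rot: [-2.078, -2.355, 0.0]
force: [0.7, -0.9, -2.6]
finger_gap: 0.227
```

```bash
cat > chk.py <<'E'
from h import *
import sys
s=env.observe(); print(s['t'],s['tool_pos'],s['ee_rot'],s['force'],s['ft_torque'])
tl=np.array([s['tool_pos'],s['ee_rot']]); n=sys.argv[1]; np.save(f'tool{n}.npy',tl)
im=capture('wrist'); cv2.imwrite(f'pics/w{n}.png',im)
s2=capture('scene'); cv2.imwrite(f'pics/s{n}.png',s2)
hsv=cv2.cvtColor(im,cv2.COLOR_BGR2HSV); R=Ro.from_rotvec(tl[1]).as_matrix()
red=(((hsv[...,0]<6)|(hsv[...,0]>174))&(hsv[...,1]>170)&(hsv[...,2]>100)).astype(np.uint8)
red[:, :300]=0; red[:,420:]=0; red[:150]=0; red[280:]=0
c=max(cv2.findContours(red,cv2.RETR_EXTERNAL,cv2.CHAIN_APPROX_NONE)[0],key=cv2.contourArea); print('pin px',cv2.minEnclosingCircle(c))
p=cv2.minEnclosingCircle(c)[0]
print('pin in tool',((onz('wrist',[p],.187,tl)[0]-tl[0])@R).round(4),'yaw',np.degrees(np.arctan2(R[1,0],R[0,0])).round(2))
g=lambda a:cv2.resize(a,(400,400),interpolation=cv2.INTER_CUBIC)
cv2.imwrite(f'pics/c{n}.png',np.hstack([g(im[150:310,250:410]),g(s2[220:340,150:270])]))
E
python3 chk.py 12
```

```text
13.3 [ 0.55972266 -0.10198957  0.21440486] [-2.07821573e+00 -2.35525616e+00  4.88754798e-04] [ 0.72567837 -0.90495927 -2.61316149] [-0.00582088 -0.03972008 -0.02052817]
pin px ((368.5, 230.0), 8.321758270263672)
pin in tool [0.0264 0.022  0.0274] yaw 97.15
```

View pics/c12.png

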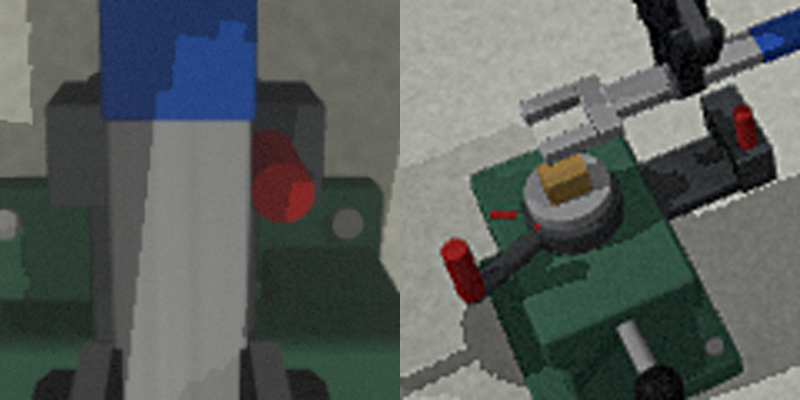

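Run:
```python
from h import *
tl=np.load('tool12.npy'); R=Ro.from_rotvec(tl[1]).as_matrix()
f=lambda p,z:((onz('wrist',[p],z,tl)[0]-tl[0])@R)
print('pin',f((363.6,226.8),.187))
zt=tl[0][2]+.0085
c=lambda x,y:(250+x/2.5,150+y/2.5)
for y,l,r in((118,105,252),(180,105,250),(300,100,243)): 
    L=f(c(l,y),zt);Q=f(c(r,y),zt);print(L.round(4),Q.round(4),((L+Q)/2).round(4))
```

```text
pin [0.02795522 0.01962681 0.02739883]
[ 0.0495 -0.0111 -0.0085] [ 0.0494  0.0104 -0.0085] [ 0.0495 -0.0003 -0.0085]
[ 0.0401 -0.0113 -0.0085] [ 0.04    0.0103 -0.0085] [ 0.04   -0.0005 -0.0085]
[ 0.0208 -0.0126 -0.0085] [ 0.0208  0.0096 -0.0085] [ 0.0208 -0.0015 -0.0085]
```

Request:
{"name": "send_rows", "arguments": {"jaw": [10,10,10,10], "dp": [[-0.01,-0.047,0],[-0.01,-0.047,-0.15],[-0.01,-0.047,-0.24],[-0.01,-0.047,-0.24]], "turn": [0,0,0,0]}}

```text
t: 13.8
tool_pos: [0.5575, -0.1073, 0.1881]
ee_rot: [-2.077, -2.352, 0.003]
force: [-0.4, 0.1, -3.5]
finger_gap: 0.222
```

```bash
python3 chk.py 13
```

```text
13.8 [ 0.55746635 -0.10726239  0.18807783] [-2.07742233 -2.35218579  0.00259348] [-0.35582942  0.0846418  -3.48273924] [-0.02220962  0.08072847 -0.00547501]
pin px ((389.5, 233.5), 2.549609661102295)
pin in tool [0.0326 0.0273 0.001 ] yaw 97.1
```

View pics/c13.png

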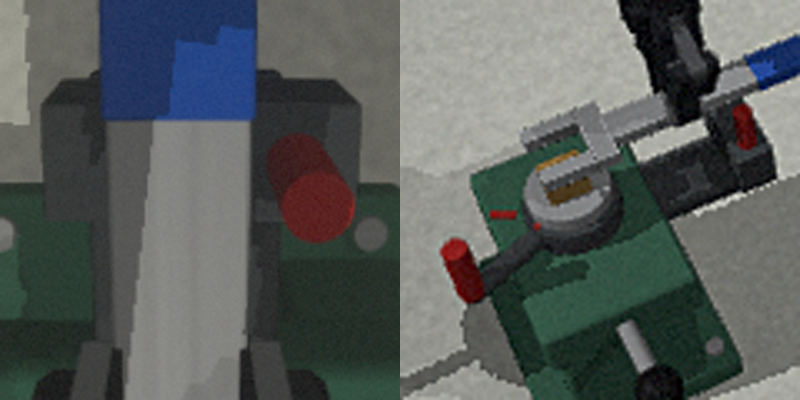

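Run:
```python
from h import *
tl=np.load('tool13.npy'); R=Ro.from_rotvec(tl[1]).as_matrix()
f=lambda p,z:((onz('wrist',[p],z,tl)[0]-tl[0])@R)
print('pin',f((377.2,232.8),.187))
im=cv2.imread('pics/s13.png'); cv2.imwrite('pics/s13c.png',cv2.resize(im[245:320,180:260],None,fx=8,fy=8,interpolation=cv2.INTER_CUBIC))
d=tl[0][:2]-[.5677,-.185]; print(d@[.9923,.1236],d@[-.1236,.9923])
# predicted wrench head outline in scene (top face) given tool; lateral -.0004, origin tool x -.075
W=lambda x,y,z:tl[0]+R@np.array([x-.075,y-.0004,-z])
for nm,pts in(('prong tips',[(-.018,-.0225),(-.018,-.0115),(-.018,.0115),(-.018,.0225)]),('slot bot',[(.015,-.0115),(.015,.0115)]),('headback',[(.03,-.0225),(.03,.0225)])):
    print(nm,((proj('scene',[W(x,y,.0085) for x,y in pts])-[180,245])*8).round(0).tolist())
```

```text
pin [0.03293789 0.02217065 0.00104803]
-0.0005464782796382114 0.07840390529536896
prong tips [[41.0, 97.0], [55.0, 127.0], [85.0, 192.0], [100.0, 224.0]]
slot bot [[182.0, 78.0], [214.0, 141.0]]
headback [[224.0, 26.0], [288.0, 149.0]]
```

View pics/s13c.png

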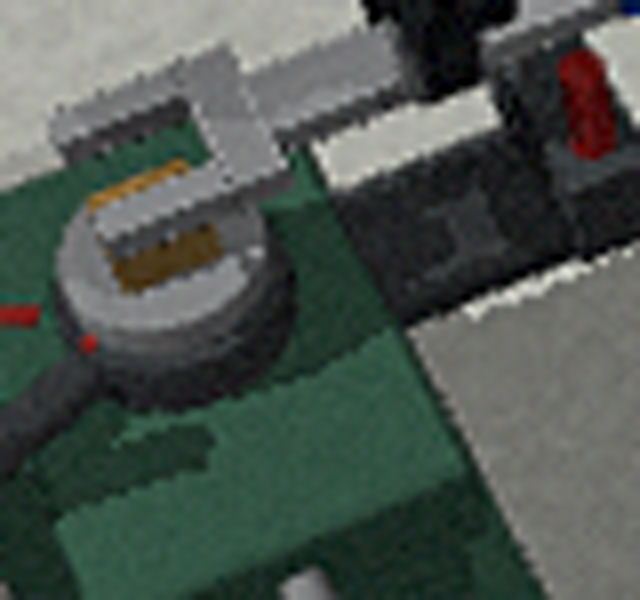

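Request:
{"name": "send_rows", "arguments": {"jaw": [10,10,10,10,10], "dp": [[0.009,0.01,0],[0.009,0.01,-0.03],[0.009,0.01,-0.06],[0.009,0.01,-0.08],[0.009,0.01,-0.08]], "turn": [0,0,0,0,0]}}

```text
t: 14.4
tool_pos: [0.5596, -0.1062, 0.1819]
ee_rot: [-2.079, -2.354, 0.0]
force: [0.2, -0.2, -2.5]
finger_gap: 0.223
```

```bash
python3 chk.py 14
python3 - <<'E'
import cv2
im=cv2.imread('pics/s14.png'); a=cv2.resize(im[245:320,180:260],(480,450),interpolation=cv2.INTER_CUBIC)
b=cv2.imread('pics/w14.png')[150:310,250:410]; b=cv2.resize(b,(320,450)) 
b=cv2.resize(cv2.imread('pics/w14.png')[150:310,250:410],(320,320),interpolation=cv2.INTER_CUBIC)
import numpy as np
cv2.imwrite('pics/c14.png',np.hstack([a,cv2.copyMakeBorder(b,0,130,0,0,0)]))
E
```

```text
14.4 [ 0.55960761 -0.10621818  0.18192877] [-2.07914746e+00 -2.35446973e+00  4.56298964e-04] [ 0.15423424 -0.16823792 -2.51933358] [ 0.01353572  0.01181058 -0.00123944]Traceback (most recent call last):
  File "chk.py", line 10, in <module>
    c=max(cv2.findContours(red,cv2.RETR_EXTERNAL,cv2.CHAIN_APPROX_NONE)[0],key=cv2.contourArea); print('pin px',cv2.minEnclosingCircle(c))
ValueError: max() iterable argument is empty
```

View pics/c14.png

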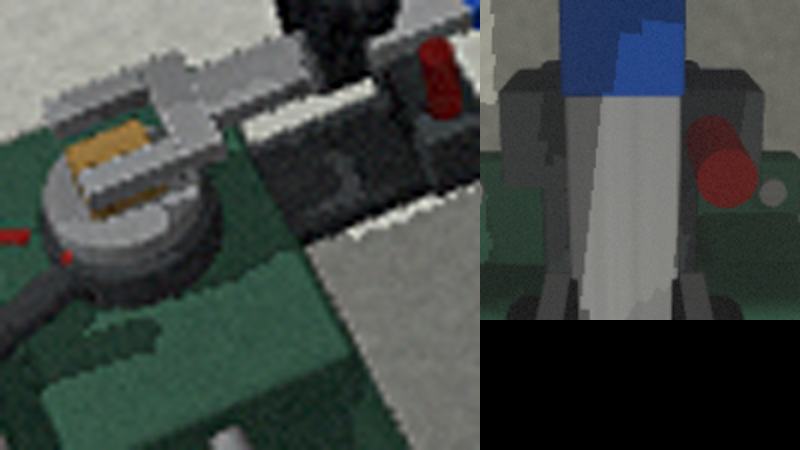

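Request:
{"name": "send_rows", "arguments": {"jaw": [10,10,10,10], "dp": [[-0.009,0,0],[-0.009,0,0],[-0.009,0,0],[-0.009,0,0]], "turn": [0,0,0,0]}}

```text
t: 14.9
tool_pos: [0.559, -0.1062, 0.1824]
ee_rot: [2.079, 2.355, 0.0]
force: [0.1, 0.3, -2.5]
finger_gap: 0.226
```

```bash
cat > chk2.py <<'E'
from h import *
import sys
n=sys.argv[1]
s=env.observe(); print(s['t'],s['tool_pos'],s['ee_rot'],s['force'],s['ft_torque'])
tl=np.array([s['tool_pos'],s['ee_rot']]); np.save(f'tool{n}.npy',tl); R=Ro.from_rotvec(tl[1]).as_matrix()
d=tl[0][:2]-[.5677,-.185]; print('lat,along',d@[.9923,.1236],d@[-.1236,.9923],'yaw',np.degrees(np.arctan2(R[1,0],R[0,0])))
w=capture('wrist'); c=capture('scene'); cv2.imwrite(f'pics/w{n}.png',w); cv2.imwrite(f'pics/s{n}.png',c)
a=cv2.resize(c[245:320,180:260],(400,375),interpolation=cv2.INTER_CUBIC)
b=cv2.resize(w[180:280,280:400],(400,333),interpolation=cv2.INTER_CUBIC)
cv2.imwrite(f'pics/c{n}.png',np.hstack([a,cv2.copyMakeBorder(b,0,42,0,0,0)]))
E
python3 chk2.py 15
```

```text
14.9 [ 0.5590134  -0.10620826  0.1824258 ] [2.07928335e+00 2.35468373e+00 7.92960336e-05] [ 0.08929699  0.34411552 -2.53854758] [0.0065592  0.04350832 0.02753695]
lat,along 0.001118945406902102 0.07925870254459269 yaw 97.10832177407055
```

View pics/c15.png

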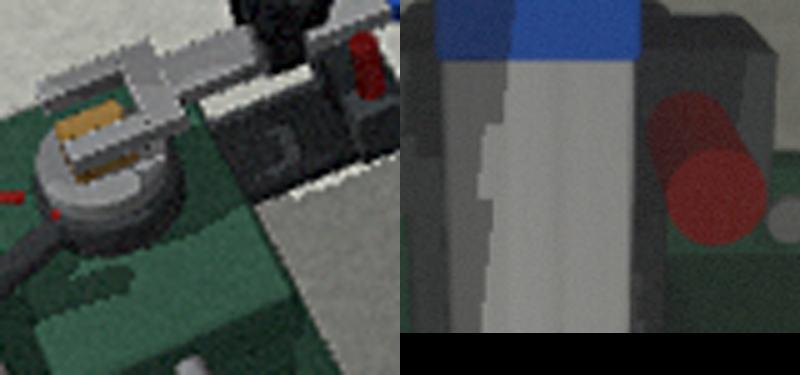

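Request:
{"name": "send_rows", "arguments": {"jaw": [10,10,10,10], "dp": [[-0.003,0,-0.03],[-0.003,0,-0.06],[-0.003,0,-0.08],[-0.003,0,-0.08]], "turn": [0,0,0,0]}}

```text
t: 15.4
tool_pos: [0.5584, -0.1062, 0.1738]
ee_rot: [-2.079, -2.354, 0.0]
force: [0.3, 0.7, -2.8]
finger_gap: 0.224
```

```bash
python3 chk2.py 16
```

```text
15.4 [ 0.55835635 -0.10617356  0.17380652] [-2.07889828e+00 -2.35440321e+00  4.76706283e-04] [ 0.29046216  0.71914018 -2.80286133] [-0.01667072  0.02318329  0.00121771]
lat,along 0.00047124001295178325 0.07937435423665382 yaw 97.11207255271916
```

View pics/c16.png

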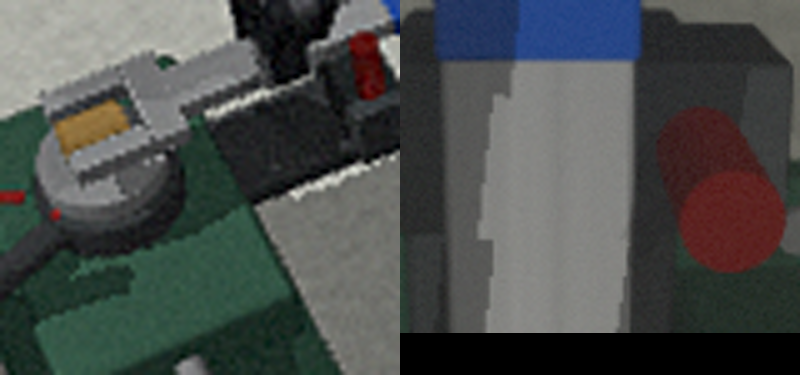

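Request:
{"name": "send_rows", "arguments": {"jaw": [10,10,10,10,10], "dp": [[0,0,-0.04],[0,0,-0.08],[0,0,-0.11],[0,0,-0.13],[0,0,-0.13]], "turn": [0,0,0,0,0]}}

```text
t: 16.0
tool_pos: [0.5584, -0.1062, 0.1609]
ee_rot: [-2.079, -2.354, 0.0]
force: [-0.2, -0.2, -2.5]
finger_gap: 0.224
```

```bash
python3 chk2.py 17
```

```text
16.0 [ 0.55840249 -0.10618016  0.16089655] [-2.07903663e+00 -2.35445453e+00  3.93518711e-04] [-0.19107801 -0.24916539 -2.51267676] [-0.03445632  0.01024781 -0.029359  ]
lat,along 0.0005162128993649213 0.07936209496903258 yaw 97.10953038172472
```

View pics/c17.png

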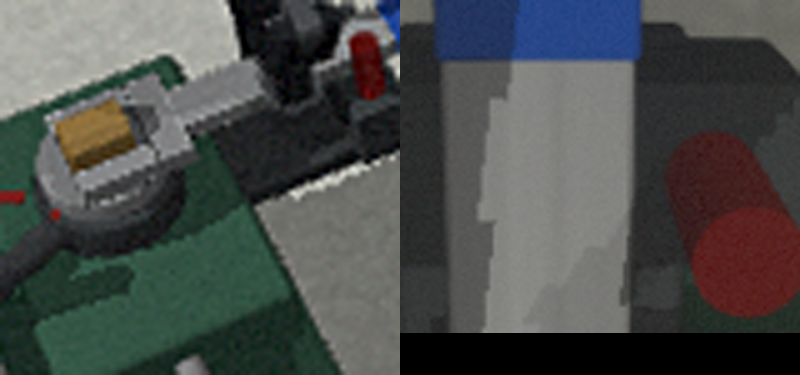

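Request:
{"name": "send_rows", "arguments": {"jaw": [10,10,10,10], "dp": [[0.003,-0.025,-0.005],[0.003,-0.025,-0.01],[0.003,-0.025,-0.02],[0.003,-0.025,-0.02]], "turn": [0,0,0,0]}}

```text
t: 16.5
tool_pos: [0.5591, -0.1092, 0.1602]
ee_rot: [2.079, 2.354, -0.001]
force: [-1.3, -0.9, 3.6]
finger_gap: 0.221
```

Request:
{"name": "send_rows", "arguments": {"jaw": [25,35,50,60,60,60], "dp": [[0,0,0],[0,0,0],[0,0,0],[0,0,0],[0,0,0],[0,0,0]], "turn": [0,0,0,0,0,0]}}

```text
t: 17.1
tool_pos: [0.559, -0.1086, 0.1593]
ee_rot: [2.079, 2.355, 0.0]
force: [-0.4, -0.3, 0.8]
finger_gap: 0.701
```

```bash
python3 chk2.py 18
```

```text
17.1 [ 0.55900497 -0.10862514  0.15933942] [2.07934255e+00 2.35489083e+00 2.08225019e-04] [-0.43635421 -0.2591937   0.83549158] [-0.02605215 -0.02418273  0.03560134]
lat,along 0.000811855920033534 0.07686148313987713 yaw 97.11170470501304
```

View pics/c18.png

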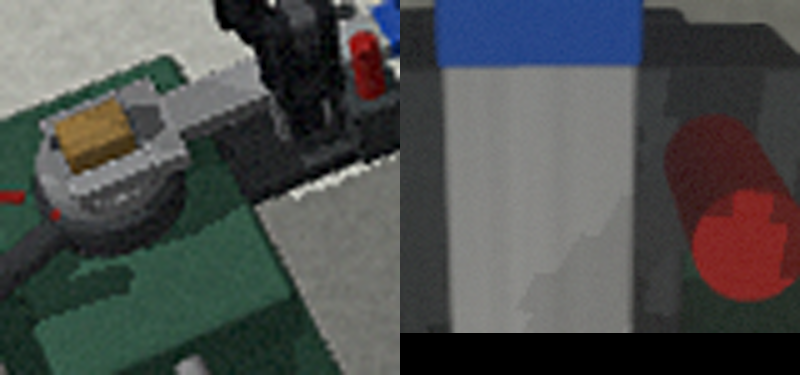

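Request:
{"name": "send_rows", "arguments": {"jaw": [60,60,60,60,60], "dp": [[0,0,0.2],[0,0,0.6],[0,-0.3,1],[0.1,-0.6,1],[0.2,-0.9,1]], "turn": [0,0,0.03,0.06,0.09]}}

```text
t: 17.7
tool_pos: [0.5799, -0.2001, 0.2614]
ee_rot: [1.72, 2.624, -0.001]
force: [-0.4, 0.0, 0.1]
finger_gap: 0.701
```

Request:
{"name": "send_rows", "arguments": {"jaw": [45,45,45,45], "dp": [[0.3,-0.5,0],[0.3,-0.55,0],[0.3,-0.55,0],[0.3,-0.55,0]], "turn": [0.04,0.04,0.04,0.04]}}

```text
t: 18.1
tool_pos: [0.6089, -0.2521, 0.2592]
ee_rot: [-1.557, -2.727, -0.002]
force: [0.1, 0.9, 0.5]
finger_gap: 0.528
```

Run:
```python
from h import *
s=env.observe(); print(s['t'],s['tool_pos'],s['ee_rot'],s['force'],s['qpos'])
tl=np.array([s['tool_pos'],s['ee_rot']]); np.save('tool19.npy',tl); R=Ro.from_rotvec(tl[1]).as_matrix()
print('yaw',np.degrees(np.arctan2(R[1,0],R[0,0])))
cv2.imwrite('pics/w19.png',capture('wrist'))
```

```text
18.1 [ 0.60891215 -0.25210791  0.25919536] [-1.55733500e+00 -2.72720420e+00 -2.13470677e-03] [0.06401575 0.94783762 0.46123892] [ 1.03716112  0.49772309 -0.98353616  1.35748105  0.40818349  1.49859908
  0.61636699]
yaw 120.54408291608249
```

View pics/w19.png

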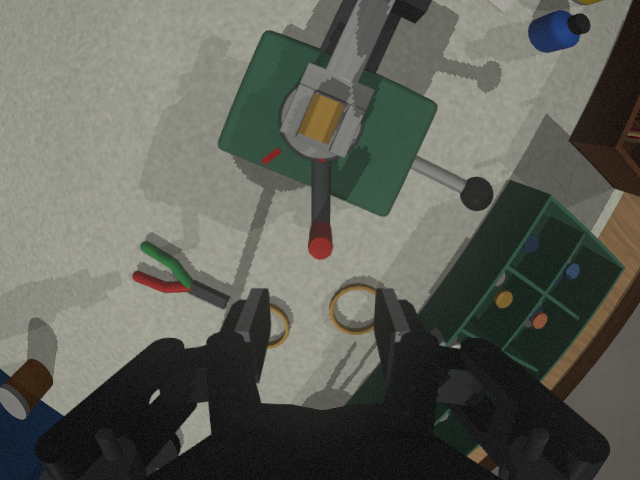

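Run:
```python
from h import *
tl=np.load('tool19.npy'); R=Ro.from_rotvec(tl[1]).as_matrix()
f=lambda p,z:(onz('wrist',[p],z,tl)[0])
for n,p,z in(('peg',(320,247),.182),('tang',(321,117),.179)):
    X=f(p,z);print(n,X.round(4),((X-tl[0])@R).round(4))
A=np.array([.5677,-.185]); 
for ph in(-60,-72,-84,-96,-108,-120,-125,-130,-135): print(ph,(A+.08*np.array([np.cos(np.radians(ph)),np.sin(np.radians(ph))])).round(4), 180+ph)
```

```text
peg [ 0.6074 -0.252   0.182 ] [ 0.0007 -0.0013  0.0772]
tang [ 0.5677 -0.1832  0.179 ] [ 0.0801 -0.0005  0.0803]
-60 [ 0.6077 -0.2543] 120
-72 [ 0.5924 -0.2611] 108
-84 [ 0.5761 -0.2646] 96
-96 [ 0.5593 -0.2646] 84
-108 [ 0.543  -0.2611] 72
-120 [ 0.5277 -0.2543] 60
-125 [ 0.5218 -0.2505] 55
-130 [ 0.5163 -0.2463] 50
-135 [ 0.5111 -0.2416] 45
```

Request:
{"name": "send_rows", "arguments": {"jaw": [42,42,42,42], "dp": [[0,-0.01,-0.4],[-0.01,-0.01,-0.6],[-0.01,-0.01,-0.8],[-0.01,-0.01,-0.8]], "turn": [0,0,0,0]}}

```text
t: 18.55
tool_pos: [0.606, -0.2525, 0.1772]
ee_rot: [-1.553, -2.726, 0.002]
force: [-0.4, -0.2, -0.1]
finger_gap: 0.493
```

Run:
```python
from h import *
s=env.observe(); print(s['t'],s['tool_pos'],s['ee_rot'],s['force'])
tl=np.array([s['tool_pos'],s['ee_rot']])
print(proj('wrist',[[.6075,-.253,.182]],tl))
cv2.imwrite('pics/w20.png',capture('wrist'))
```

```text
18.55 [ 0.60603173 -0.25251437  0.17722303] [-1.55330464e+00 -2.72588083e+00  2.03110791e-03] [-0.37697231 -0.23331776 -0.13000598]
[[324.52232397 314.69231429]]
```

View pics/w20.png

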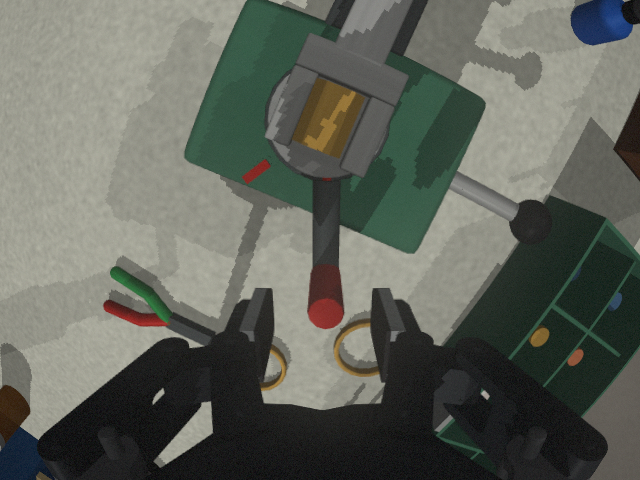

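Request:
{"name": "send_rows", "arguments": {"jaw": [38,30,28,28], "dp": [[0.01,0,-0.15],[0.01,0,-0.23],[0.01,0,-0.23],[0.01,0,-0.23]], "turn": [0,0,0,0], "newtons": 30}}

```text
t: 19.0
tool_pos: [0.6091, -0.2546, 0.1564]
ee_rot: [1.559, 2.728, 0.0]
force: [-0.0, 0.3, 0.3]
finger_gap: 0.327
```

Request:
{"name": "send_rows", "arguments": {"jaw": [28,28,28,28,28,28,28,28,28,28], "dp": [[-0.037,-0.02,0],[-0.075,-0.038,0],[-0.113,-0.054,0],[-0.153,-0.068,0],[-0.193,-0.08,0],[-0.234,-0.09,0],[-0.275,-0.097,0],[-0.316,-0.103,0],[-0.358,-0.106,0],[-0.4,-0.107,0]], "turn": [-0.017,-0.033,-0.05,-0.067,-0.083,-0.1,-0.117,-0.133,-0.15,-0.167]}}

```text
t: 20.0
tool_pos: [0.5713, -0.265, 0.1571]
ee_rot: [2.211, 2.226, 0.006]
force: [5.9, -0.4, -4.0]
finger_gap: 0.33
```

```bash
cat > chk3.py <<'E'
from h import *
import sys
n=sys.argv[1]
s=env.observe(); print(s['t'],s['tool_pos'],s['force'],s['ft_torque'])
tl=np.array([s['tool_pos'],s['ee_rot']]); R=Ro.from_rotvec(tl[1]).as_matrix()
print('yaw',np.degrees(np.arctan2(R[1,0],R[0,0])), 'TCP phi',np.degrees(np.arctan2(tl[0][1]+.185,tl[0][0]-.5677)),'r',np.hypot(tl[0][1]+.185,tl[0][0]-.5677))
np.save(f'tool{n}.npy',tl); cv2.imwrite(f'pics/w{n}.png',capture('wrist'))
E
python3 chk3.py 21
```

```text
20.0 [ 0.57132852 -0.26501965  0.15714662] [ 5.94032376 -0.39540023 -4.03523531] [-0.12351459 -1.13896834  0.01172248]
yaw 90.36685131555262 TCP phi -87.40367810624693 r 0.0801018724886669
```

View pics/w21.png

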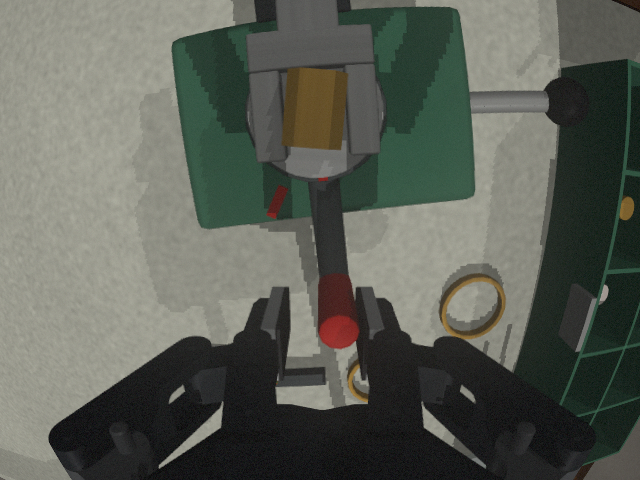

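Request:
{"name": "send_rows", "arguments": {"jaw": [28,28,28,28,28,28,28,28], "dp": [[-0.042,0.001,0],[-0.084,0.004,0],[-0.125,0.01,0],[-0.166,0.017,0],[-0.207,0.027,0],[-0.247,0.039,0],[-0.287,0.053,0],[-0.325,0.069,0]], "turn": [-0.017,-0.033,-0.05,-0.067,-0.083,-0.1,-0.117,-0.133]}}

```text
t: 20.85
tool_pos: [0.5383, -0.2593, 0.1571]
ee_rot: [2.625, 1.719, 0.005]
force: [5.3, -2.9, -3.9]
finger_gap: 0.332
```

```bash
python3 chk3.py 22
```

```text
20.85 [ 0.53830208 -0.25934124  0.15712175] [ 5.25232942 -2.8758586  -3.88851772] [-0.54020281 -1.0356983  -0.03443326]
yaw 66.42584440371289 TCP phi -111.5761053413586 r 0.07994283864236514
```

View pics/w22.png

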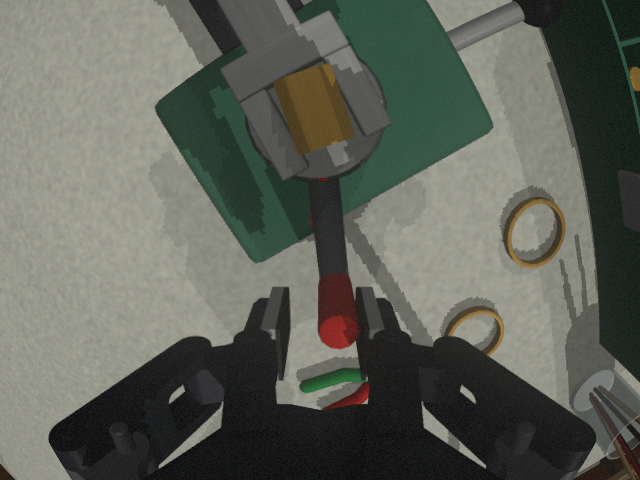

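Request:
{"name": "send_rows", "arguments": {"jaw": [28,28,28,28], "dp": [[-0.038,0.018,0],[-0.075,0.038,0],[-0.11,0.06,0],[-0.145,0.084,0]], "turn": [-0.017,-0.033,-0.05,-0.067]}}

```text
t: 21.3
tool_pos: [0.5234, -0.2515, 0.1571]
ee_rot: [2.791, 1.434, 0.004]
force: [4.2, -3.7, -3.8]
finger_gap: 0.326
```

```bash
python3 chk3.py 23
```

```text
21.3 [ 0.52340021 -0.25153279  0.15712673] [ 4.15311671 -3.71552615 -3.77247558] [-0.71127996 -0.94060853  0.02650389]
yaw 54.373646304378084 TCP phi -123.65702452181952 r 0.07993174639201606
```

View pics/w23.png

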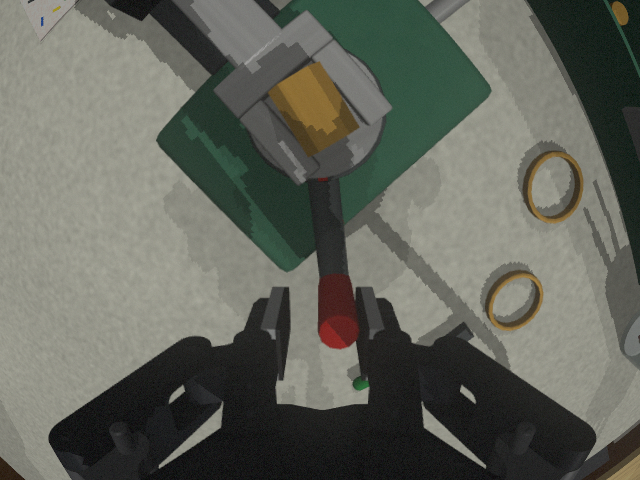

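Request:
{"name": "send_rows", "arguments": {"jaw": [28,28,28], "dp": [[-0.022,0.017,0],[-0.044,0.034,0],[-0.044,0.034,0]], "turn": [-0.011,-0.022,-0.022]}}

```text
t: 21.65
tool_pos: [0.5185, -0.2481, 0.1571]
ee_rot: [2.838, 1.339, 0.002]
force: [1.8, -3.9, -2.5]
finger_gap: 0.332
```

```bash
python3 chk3.py 24
python3 - <<'E'
from h import *
# lever angle and wrench handle angle from w23 measured by eye
tl=np.load('tool23.npy')
f=lambda p,z:onz('wrist',[p],z,tl)[0][:2]
peg=f((338,331),.182); A=np.array([.5677,-.185]); v=peg-A; print('peg23',peg,np.hypot(*v),np.degrees(np.arctan2(v[1],v[0])))
E
```

```text
21.65 [ 0.5184807  -0.24810977  0.15708792] [ 1.7687724  -3.93490894 -2.48976056] [-7.43025500e-01 -6.39154903e-01  1.06637347e-04]
yaw 50.51945312774569 TCP phi -127.95066535116027 r 0.0800336324077332
peg23 [ 0.52950335 -0.25219778] 0.07729505812539454 -119.61482027803332
```

View pics/w24.png

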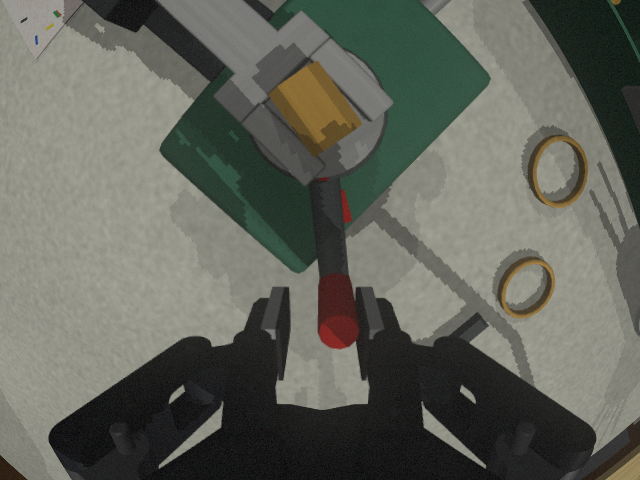

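Run:
```python
import cv2
im=cv2.imread('pics/w24.png'); cv2.imwrite('pics/w24c.png',cv2.resize(im[0:200,210:410],None,fx=3,fy=3,interpolation=cv2.INTER_CUBIC))
```

```text
(no output)
```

View pics/w24c.png

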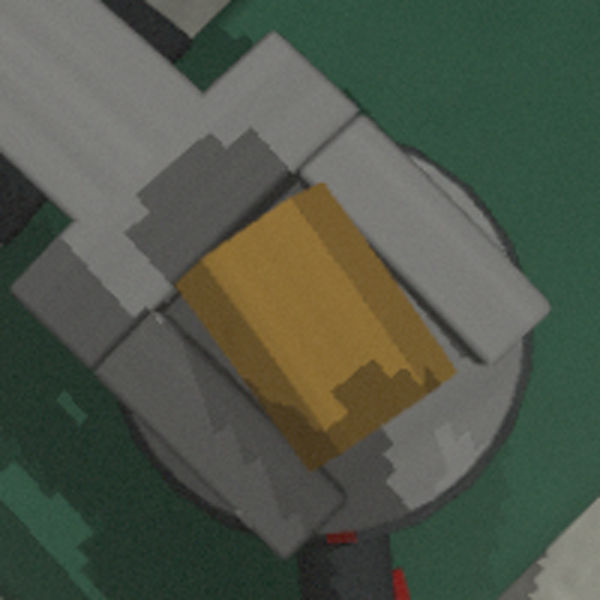

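Run:
```python
from h import *
tl=np.load('tool24.npy')
def ang(p,q,z):
    X=onz('wrist',[[210+p[0]/3,p[1]/3],[210+q[0]/3,q[1]/3]],z,tl); v=X[0]-X[1]; return round(np.degrees(np.arctan2(v[1],v[0]))-97.1,1),round(np.linalg.norm(v),4)
print('tang edges', ang((325,185),(455,370),.175),ang((178,288),(312,468),.175),ang((207,275),(322,428),.179),ang((290,200),(400,355),.179))
print('tang end edge', ang((178,288),(325,185),.177), ang((312,468),(455,370),.177))
print('prong', ang((360,113),(548,305),.167),ang((12,288),(288,555),.167),'handle',ang((85,0),(205,95),.167),ang((0,150),(75,218),.167))
for p in((338,331),):
    X=onz('wrist',[p],.182,tl)[0]; v=X[:2]-[.5677,-.185]; print('peg',X,np.hypot(*v),np.degrees(np.arctan2(v[1],v[0])))
# lever centreline at z=.143 top
print('lever',ang((345,545),(390,600),.143))
```

```text
tang edges (np.float64(-12.0), np.float64(0.025)) (np.float64(-10.9), np.float64(0.025)) (np.float64(-10.6), np.float64(0.0206)) (np.float64(-12.0), np.float64(0.0204))
tang end edge (np.float64(78.5), np.float64(0.0193)) (np.float64(78.4), np.float64(0.0189))
prong (np.float64(-2.4), np.float64(0.0316)) (np.float64(-2.0), np.float64(0.0466)) handle (np.float64(0.8), np.float64(0.0198)) (np.float64(-1.5), np.float64(0.0131))
peg [ 0.52457015 -0.2491647   0.182     ] 0.07731295446203298 -123.90797316487306
lever (np.float64(-7.6), np.float64(0.0102))
```

Request:
{"name": "send_rows", "arguments": {"jaw": [28,28,28], "dp": [[-0.021,0.018,0],[-0.021,0.018,0],[-0.021,0.018,0]], "turn": [-0.011,-0.011,-0.011]}}

```text
t: 22.0
tool_pos: [0.5162, -0.2463, 0.157]
ee_rot: [2.861, 1.291, 0.001]
force: [3.4, -4.6, -1.2]
finger_gap: 0.327
```

```bash
python3 chk3.py 25
```

```text
22.0 [ 0.51622333 -0.24630462  0.1570305 ] [ 3.38551173 -4.61216727 -1.24812895] [-0.81423051 -0.62533723 -0.03006037]
yaw 48.55824839153567 TCP phi -130.01973347569455 r 0.08005063156974888
```

Request:
{"name": "send_rows", "arguments": {"jaw": [28,28,28], "dp": [[-0.02,0.019,0],[-0.02,0.019,0],[-0.02,0.019,0]], "turn": [-0.011,-0.011,-0.011]}}

```text
t: 22.35
tool_pos: [0.515, -0.245, 0.1571]
ee_rot: [2.882, 1.24, 0.004]
force: [5.3, -5.8, -3.8]
finger_gap: 0.328
```

```bash
python3 chk3.py 26
python3 - <<'E'
import cv2
im=cv2.imread('pics/w26.png'); cv2.imwrite('pics/w26c.png',cv2.resize(im[0:200,210:410],None,fx=3,fy=3,interpolation=cv2.INTER_CUBIC))
E
```

```text
22.35 [ 0.51500409 -0.24498607  0.15712163] [ 5.30304521 -5.84194072 -3.78127886] [-1.12226189e+00 -1.09094229e+00  4.80750860e-05]
yaw 46.56063215930211 TCP phi -131.29830585859574 r 0.07984477512427812
```

View pics/w26c.png

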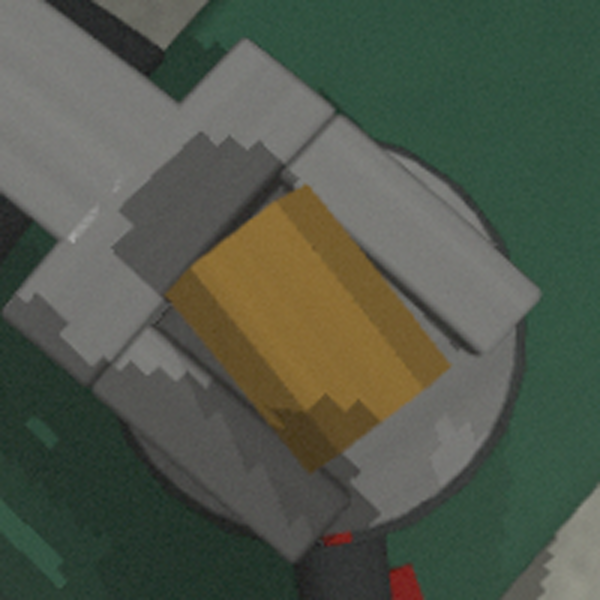

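Request:
{"name": "send_rows", "arguments": {"jaw": [28,28,28], "dp": [[-0.02,0.019,0],[-0.02,0.019,0],[-0.02,0.019,0]], "turn": [-0.006,-0.006,-0.006]}}

```text
t: 22.7
tool_pos: [0.5139, -0.244, 0.1572]
ee_rot: [2.892, 1.211, 0.007]
force: [9.0, -7.0, -6.4]
finger_gap: 0.33
```

```bash
python3 chk3.py 27
python3 - <<'E'
import cv2
im=cv2.imread('pics/w27.png'); cv2.imwrite('pics/w27c.png',cv2.resize(im[0:200,210:410],None,fx=3,fy=3,interpolation=cv2.INTER_CUBIC))
E
```

```text
22.7 [ 0.51390792 -0.24399788  0.15722137] [ 9.01613869 -6.99187178 -6.4266031 ] [-1.59040967 -1.70144013 -0.05855701]
yaw 45.461870669552084 TCP phi -132.3573971091444 r 0.07983945181259268
```

View pics/w27c.png

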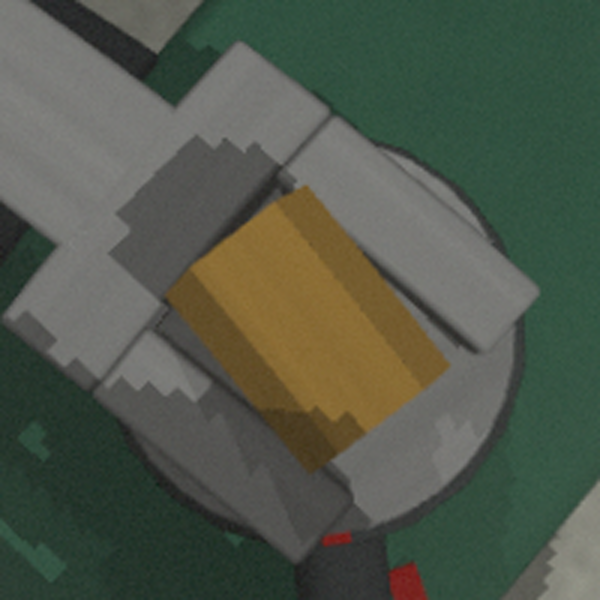

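View pics/w27.png

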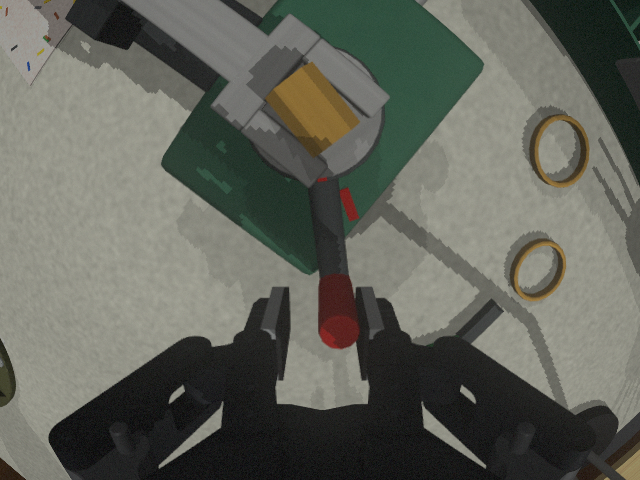

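Run:
```python
from h import *
tl=np.load('tool27.npy')
def ang(p,q,z):
    X=onz('wrist',[[210+p[0]/3,p[1]/3],[210+q[0]/3,q[1]/3]],z,tl); v=X[0]-X[1]; return round(np.degrees(np.arctan2(v[1],v[0]))-97.1,1),round(np.linalg.norm(v),4)
print('tang edges', ang((307,187),(449,367),.175),ang((168,297),(314,472),.175))
print('tang end', ang((168,297),(307,187),.177), ang((314,472),(449,367),.177))
print('prong', ang((332,115),(538,292),.167),ang((5,316),(302,562),.167))
X=onz('wrist',[(338,331)],.182,tl)[0]; v=X[:2]-[.5677,-.185]; print('peg',X,np.hypot(*v),np.degrees(np.arctan2(v[1],v[0])))
```

```text
tang edges (np.float64(-13.9), np.float64(0.0254)) (np.float64(-12.9), np.float64(0.0255))
tang end (np.float64(76.7), np.float64(0.0192)) (np.float64(76.8), np.float64(0.0187))
prong (np.float64(-2.6), np.float64(0.032)) (np.float64(-2.7), np.float64(0.0468))
peg [ 0.51968454 -0.24563526  0.182     ] 0.07734416183765516 -128.3747684795299
```

Request:
{"name": "send_rows", "arguments": {"jaw": [28,28,34,40], "dp": [[0.03,-0.027,0],[0.06,-0.055,0],[0.075,-0.068,0],[0.075,-0.068,0]], "turn": [0,0,0,0]}}

```text
t: 23.15
tool_pos: [0.5189, -0.2474, 0.1563]
ee_rot: [-2.896, -1.214, 0.001]
force: [-0.1, 0.1, -0.4]
finger_gap: 0.472
```

```bash
python3 chk3.py 28
python3 - <<'E'
import cv2
im=cv2.imread('pics/w28.png'); cv2.imwrite('pics/w28c.png',im[0:400,100:500])
E
```

```text
23.15 [ 0.51886021 -0.24739516  0.15625156] [-0.0753638   0.12170802 -0.43128945] [-0.03682251 -0.0125369  -0.01145859]
yaw 45.49498467651633 TCP phi -128.05204862395624 r 0.07923686701940003
```

View pics/w28c.png

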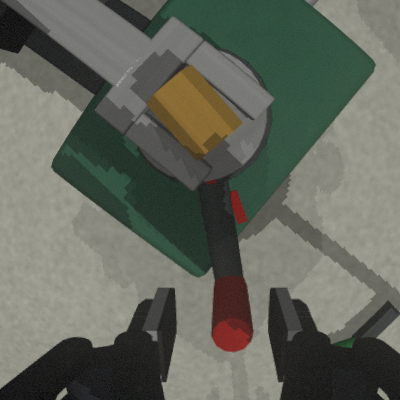

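Free of the peg, zero force. Up and away, then a last look.

Request:
{"name": "send_rows", "arguments": {"jaw": [42,42,42,42], "dp": [[0,0,0.2],[0,0,0.6],[0,0,1],[0,0,1]], "turn": [0,0,0,0]}}

```text
t: 23.6
tool_pos: [0.5218, -0.248, 0.2623]
ee_rot: [2.89, 1.212, 0.009]
force: [0.9, -0.6, -0.0]
finger_gap: 0.491
```

```bash
python3 chk3.py 29
python3 - <<'E'
from h import *
im=cv2.imread('pics/w29.png'); s=capture('scene'); cv2.imwrite('pics/s29.png',s)
cv2.imwrite('pics/c29.png',np.hstack([im[0:300,200:500],cv2.resize(s[210:360,140:290],(400,300),interpolation=cv2.INTER_CUBIC)]))
cv2.imwrite('pics/w29c.png',cv2.resize(im[0:300,220:420],None,fx=2,fy=2,interpolation=cv2.INTER_CUBIC))
E
```

```text
23.6 [ 0.52181977 -0.2479981   0.26228322] [ 0.91321413 -0.584103   -0.01089087] [ 0.01503721  0.00194879 -0.08365251]
yaw 45.50162462795568 TCP phi -126.0650858263812 r 0.0779343039499163
```

View pics/c29.png

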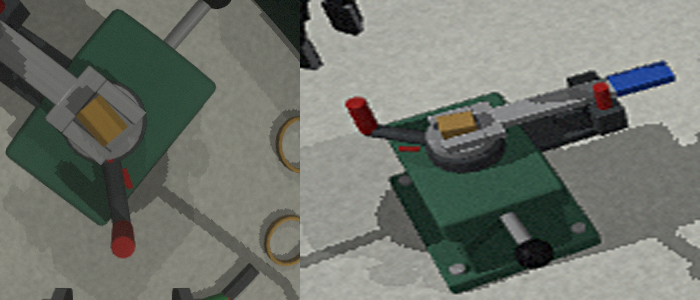

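View pics/w29c.png

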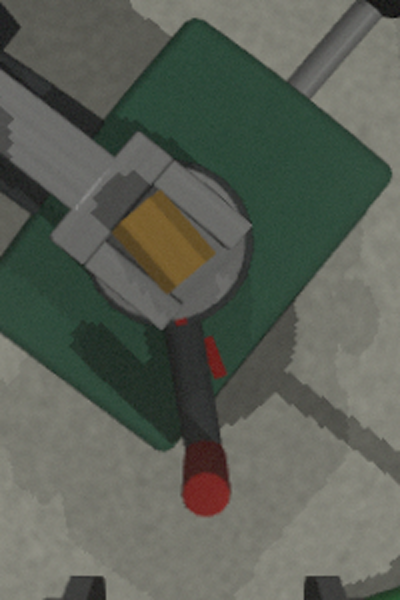

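Run:
```python
from h import *
tl=np.load('tool29.npy')
f=lambda p,z:onz('wrist',[[220+p[0]/2,p[1]/2]],z,tl)[0][:2]
def ang(p,q,z): v=f(p,z)-f(q,z); return round(np.degrees(np.arctan2(v[1],v[0]))-97.1,1),round(np.linalg.norm(v),4)
print('tang', ang((160,190),(215,255),.175),ang((113,232),(172,292),.175),'end',ang((113,232),(160,190),.177),ang((172,292),(215,255),.177))
A=(f((160,190),.175)+f((113,232),.175)+f((172,292),.175)+f((215,255),.175))/4
sh=np.array([.5677,-.185])
peg=f((206,494),.182)
for c in(A,sh):
    v=peg-c; ph=np.degrees(np.arctan2(v[1],v[0])); print(c,peg,np.hypot(*v),ph,'total',np.radians(-ph+7.1-58))
w=[f(p,.167) for p in((248,228),(165,328),(140,132),(53,238))]; print('wrench head corners',np.round(w,4))
# lateral frame
tip=(w[0]+w[1])/2; back=(w[2]+w[3])/2; u=(back-tip)/np.linalg.norm(back-tip); print('origin',tip+.018*u,back-.030*u,'dist to axis',np.linalg.norm(tip+.018*u-A),'yaw',np.degrees(np.arctan2(u[1],u[0])))
```

```text
tang (np.float64(-12.2), np.float64(0.0261)) (np.float64(-8.2), np.float64(0.026)) end (np.float64(79.8), np.float64(0.019)) (np.float64(79.2), np.float64(0.0172))
[ 0.56839254 -0.18453638] [ 0.52234846 -0.24893764] 0.07916804607325942 -125.56310276968169 total 1.3031169730858432
[ 0.5677 -0.185 ] [ 0.52234846 -0.24893764] 0.0783886704537384 -125.34841584158083 total 1.2993699793294908
wrench head corners [[ 0.59   -0.1993]
 [ 0.5488 -0.2037]
 [ 0.5877 -0.1535]
 [ 0.5444 -0.1576]]
origin [ 0.5680641  -0.18358113] [ 0.56820011 -0.185464  ] dist to axis 0.001010134798535202 yaw 94.13169368676445
```

Run:
```python
from bench import env, order
s=env.observe(); print(s['t'],s['qvel'].round(3),s['force'])
print(order.close_job())
```

```text
23.7 [ 0.     0.023  0.012  0.046  0.004 -0.004 -0.002] [-0.17637462  0.25333034  0.79628667]
the job is handed in; nothing more can be done
None
```

I finished the job and handed it in at 23.7 s of the 72 s allowed; the hand-in reports no verdict.

**What I did:** I took the wrench from its rack and stood it on edge on the mat. I tipped it flat with a finger and gripped it again across the handle. I then lowered it over the tang onto the shoulder, with its handle on the rest beside the pin, and let go. With the fingers loosely either side of the peg, I swung the lever clockwise until the push rose from about 5.6 N to 11.4 N, which I took as the stop. Then I backed off and lifted clear.

**Last checks, from the wrist camera:**

| Check | Measured | Limit |
|---|---|---|
| Locknut turn | about 1.11 rad (1.30 rad total, less the screw) | above 1.02 rad; stop at 1.10 |
| Depth screw | about 0.19 rad (about 0.23 rad while pushed) | within 0.4 rad |
| Jaw centre from the screw's axis | about 1 mm | 12 mm |

- **Wrench:** it looked flat and let go, with its handle on the rest beside the pin.
- **Arm:** the gripper was about 10 cm above the point where it let go of the peg, with almost no force on it.

**Where the readings disagreed:**
- The tang edges in the last picture gave between 8° and 12°, so the locknut and screw figures are good to about 0.04 rad.
- The peg's measured distance from the axis was 77 to 79 mm instead of 80 mm.
- On the mat the jaws closed on the handle at about 19 mm by the gripper's reading, though the handle is 22 mm wide. The hold did not slip.
- I did not measure the tin and bottles again at the end; the arm never went near them.

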